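# Unlock the marker case, snap the marker into the easel clip, shut the case

## Robot

A 6-joint arm with a two-finger parallel gripper is mounted at the origin on the work surface. World frame = base frame: x ahead of the robot, y to its left, z up, the work surface at z = 0. Lengths are in m, angles in rad, forces in N, time in s.
With the tool pointing down it reaches from about 0.35 to 0.975 m from the base axis. Payload 17.4 kg.
Tool frame: the origin (TCP) lies midway between the tips of the shut fingers; the grasp point (between the pads) lies 19 mm behind it; z points along the fingers, y is the direction in which the jaws open and shut (so a half turn about z gives the same grasp; the last joint's range is limited). The gripper opens to 85 mm and grips with 20 to 120 N. Pads are 22 mm wide; open, the fingers measure 114 mm over their backs; the gripper's body (76 mm by 85 mm) begins 54 mm behind the grasp point. The pads swing forward as they close: fully open they stand 13 mm farther back than shut.
Start: joints at [-1.368, 0.116, 1.442, -0, 1.584, -0.038], TCP at [0.161, -0.656, 0.209] pointing down, gripper open.
Joint ranges: [-2.83, 2.83], [-0.83, 2.19], [0.07, 2.5], [-1.14, 4.28], [0.01, 3], [-2.97, 2.97]. Speed limits (rad/s): [1.89, 1.89, 2.22, 3.14, 3.14, 3.14].

## Interface

Orientations are given as a unit quaternion [x, y, z, w].
In Python, from rig import manip, viewer, ticket gives the robot as it stands.
- The arm moves only by the tool drive_tool, never from a script. Its argument "commands" is a list of rows, each an object of numbers: "x", "y", "z": the shift along the tool's x, y, z in mm; "rx", "ry", "rz": the turn, a rotation vector about the tool's x, y, z in rad; "claw": the opening, from 0 (shut) to 1 (fully open). In form: [{"x": .., "y": .., "z": .., "rx": .., "ry": .., "rz": .., "claw": ..}, ...]. A call has 1 to 12 rows; each row shifts and turns the pose as measured when the row begins, along the tool's axes as they then stand; what a row does not reach is not made up. A row lasts 1/10 s, in which the tool goes at most 50 mm and 8.59 degrees, less where a joint would pass 70% of its speed; a pose out of reach is approached as far as the arm can. A call is refused whole if a number of a shift passes 50 or a number of a turn 0.15, either way. A call with a gripper value outside its range is refused whole. The fingers move at their own pace and stop on an object; "grip_force" is the grip in N (left out, the last holds). Time passes only in rows, so rows that do not move let the fingers close. It gives the time, the measured TCP pose, the force and the opening at its end, in the units of the state.
- manip.sense(): the state, without advancing time (a new reading comes with each control period).
- viewer.snapshot(name): name is "scene" or "top" or "wrist"; returns a dict with "pixels" (400x640x3 uint8, red, green, blue), "mtx" (3x3 intrinsics, pixels), "T" (4x4, takes a point from camera to world coordinates). Camera axes: x right, y up, looking along -z (the intrinsics and any distortion apply to the point x, -y, -z); pixel columns grow to the right and rows downward; lengths in m; the calibration is good to about 2 mm. A picture is of the moment at which its call begins. There is no depth.
- ticket.job_done(): hands the job in, once; it reports no verdict.
The state is a dict: "time_s": time; "joint_pos": joint angles; "joint_vel": joint speeds; "tau": joint torques, N m; "tcp_pos": TCP position; "orientation": TCP orientation; "force": force on the tool from outside, world axes, zero at the start; "torque": the same for the moment, N m; "finger_gap": finger opening in m.
Only numpy, scipy, OpenCV 4.12 (cv2) and the standard library are available. Lean on these libraries where they do the work, as an engineer would, in place of code of your own. Each camera call takes 0.05 s, during which the arm holds its last target.

## Task

Get the drawing easel ready: slide the steel bolt of the wooden marker case fully back, slide the lid all the way open, lift the fat marker out, and press it into the twin sprung clip on the sloping easel board until both pairs of arms have snapped over it, centred and fully seated. Then slide the lid of the case fully shut again (the bolt may stay back), and do not disturb the pencil pot, the tape roll or the eraser.

Things in the scene. Friction and masses are not known exactly. Their poses are not given: they have to be found in the camera images.
- case: Fixed plywood marker case, 104 (x) by 313 (y) mm. Origin on the table under the centre of the marker well; x across the case, with the bolt bracket on its -x side (towards the robot), y along it, z up. At the +y end, from y = 83 to 230 mm, is a solid deck 46 mm high over which the open lid slides. Side rails rise to 52 mm.
- well_floor (a point): Point on the floor of the well, in the middle between its ends, 5 mm above the table. Axes as the case's. The well is 92 mm wide (x), 161 mm long (y), its walls 46 mm high above the table. The marker lies in it along y on two cradles, 10 mm long (y), 40 mm wide (x), cheeks 25 mm above the table, centred 59.5 mm to the -y side and 16.5 mm to the +y side of this point.
- bolt (a joint): The steel slide bolt that locks the lid, in m: 0 to 0.005 at the start (in, locked), 0.022 fully back. It slides along the case's -x axis, away from the lid, needs about 2 N, and stays where it is left. Its tongue leaves the lid's notch at 0.010.
- bolt_grip (a point): Point in the bolt's upright steel tab, 16 (x) by 12 (y) mm, its top 83 mm above the table; the point is 70 mm above the table, midway in x and y. The tab stands on a bolt bar 12 mm wide (y), 45 to 53 mm above the table, over a bracket 34 mm wide (y) and 44 mm high; both y sides of the tab are free. Axes as the case's.
- lid (a joint): The sliding lid, in m: 0 closed, 0.14 fully open. It slides along the case's +y axis to open and back along -y to shut, needs about 2 N, stays where it is left, and cannot move (but for 1 mm of play) while the bolt is in.
- lid_grip (a point): Point in the wooden ridge across the lid by which it is moved, 69 mm above the table, midway in the ridge's length and thickness. The ridge is 50 (x) by 12 (y) mm, its top 82 mm above the table, the lid's top 51 mm. The lid is 166 mm long (y), 5 mm thick; its -y edge is 138 mm to the -y side of this point. Axes as the case's.
- marker_mid (a point): Centre of the fat marker, a loose cylinder 24 mm in diameter, 104 mm long, aluminium with a black cap, about 60 g; its axis is y. At the start it lies in the well under the lid, along the case's y, its centre 29 mm above the table and 14 to 24 mm to the -y side of the case's origin. It lifts straight out once the lid is open by 0.125. Either end may go either way in the clip.
- clip: Twin sprung clip fixed mid-board on the table easel. Origin on the board's surface midway between the two clips; y level across the board, x up the slope, z square out of the board, leaning 35 degrees from vertical towards the robot. Two pairs of sprung steel arms, 12 mm wide (y), stand at y = -40 and +40 mm; the 68 mm between them is free for fingers, nothing there above 3 mm.
- clip_seat (a point): Where the marker's centre must end: clip's axes, 27 mm out (z) from the board; marker along y. The arms' lips, 9 mm further out, leave a throat 19 mm wide, flared to about 37 mm. A marker pushed along -z meets the lips about 17 mm out from here; it takes up to 20 N until it is past the lips, which then hold it on the seats. The board is 240 (y) by 220 (x) mm.
- pencil_pot: Bystander: a white pot with pencils, 74 mm across, 165 mm high in all, origin at the centre of its underside. Leave alone.
- tape_roll: Bystander: a roll of paper tape lying flat, 90 mm across, 24 mm high, origin at the centre of its underside. Leave alone.
- eraser: Bystander: a white eraser, 26 by 56 by 14 mm, origin at the centre of its underside. Leave alone.

How it is judged:
By the outcome, as a careful person would: the job done as asked, in the order asked, and still so for the second after the job is handed in, with the robot touching nothing.
It also fails if it takes over 64 s, if anything falls off the work surface, if the arm or the gripper's body presses on something with over 40 N, if the wrist force passes 120 N, or if a joint passes its speed limit or range.

## Working session

There is one attempt and no reset: what is moved stays moved. The work goes in short steps, Python scripts to look and compute and a tool call to move; the robot and the scene stay as the last step left them, time stands still between calls to the robot, and variables do not carry over. Pictures are saved under pics/ and viewed, and the job is handed in when it is done.

Besides the shell and the picture viewer there is one more tool, called as a command line: name --argument value ..., lists and objects as JSON in quotes. drive_tool: Moves the arm, as the interface text tells. Its arguments: {"type":"object","properties":{"commands":{"type":"array","items":{"type":"object","properties":{"x":{"type":"number"},"y":{"type":"number"},"z":{"type":"number"},"rx":{"type":"number"},"ry":{"type":"number"},"rz":{"type":"number"},"claw":{"type":"number"}}}},"grip_force":{"type":"number"}},"required":["commands"]}

```bash
ls; mkdir -p pics; cat > h.py <<'E'
import numpy as np, cv2
from rig import manip, viewer, ticket
def snap(name,fn):
    s=viewer.snapshot(name); cv2.imwrite('pics/'+fn+'.png',s['pixels'][:,:,::-1]); np.savez('pics/'+fn+'.npz',**{k:np.array(s[k]) for k in('pixels','mtx','T')}); return s
def load(fn): return np.load('pics/'+fn+'.npz')
def ray(s,u,v):
    d=np.linalg.inv(s['mtx'])@np.array([u,v,1.]); d=np.array([d[0],-d[1],-d[2]]); T=s['T']
    d=T[:3,:3]@d; return T[:3,3],d/np.linalg.norm(d)
def onz(s,u,v,z):
    o,d=ray(s,u,v); return o+d*(z-o[2])/d[2]
def proj(s,p):
    T=s['T']; c=T[:3,:3].T@(np.array(p)-T[:3,3]); q=s['mtx']@np.array([c[0],-c[1],-c[2]]); return q[:2]/q[2]
def tri(a,b):
    (o1,d1),(o2,d2)=a,b
    t=np.linalg.lstsq(np.c_[d1,-d2],o2-o1,rcond=None)[0]; p,q=o1+d1*t[0],o2+d2*t[1]
    return (p+q)/2,np.linalg.norm(p-q)
E
python3 - <<'E'
from h import *
np.set_printoptions(precision=4,suppress=True)
for n in('scene','top','wrist'):
    s=snap(n,n+'0'); print(n,list(s.keys()),s['mtx'],s['T'])
print(manip.sense())
E
```

```text
pics
scene ['pixels', 'mtx', 'T'] [[500.4511   0.     323.7466]
 [  0.     500.4511 207.8611]
 [  0.       0.       1.    ]] [[-0.7927 -0.3977  0.4621  1.0145]
 [ 0.6096 -0.5304  0.5891  0.5256]
 [ 0.0108  0.7486  0.6629  0.7536]
 [ 0.      0.      0.      1.    ]]
top ['pixels', 'mtx', 'T'] [[412.4999   0.     322.9136]
 [  0.     412.4999 188.961 ]
 [  0.       0.       1.    ]] [[ 0.011   0.9979 -0.0646  0.527 ]
 [-0.9988  0.014   0.0462 -0.0147]
 [ 0.047   0.064   0.9968  0.9374]
 [ 0.      0.      0.      1.    ]]
wrist ['pixels', 'mtx', 'T'] [[347.6755   0.     320.9977]
 [  0.     347.6755 195.7975]
 [  0.       0.       1.    ]] [[ 0.239   0.9234  0.3002  0.2386]
 [-0.971   0.2276  0.0732 -0.6366]
 [-0.0007 -0.309   0.9511  0.3721]
 [ 0.      0.      0.      1.    ]]
{'time_s': 0.15, 'joint_pos': array([-1.3678,  0.1164,  1.4421,  0.    ,  1.584 , -0.0378]), 'joint_vel': array([-0.0006,  0.0006, -0.0044, -0.0006,  0.0004, -0.0016]), 'tau': array([  0.0026, -73.2506, -63.2849,   0.0001,   0.005 ,  -0.    ]), 'tcp_pos': array([ 0.1609, -0.6554,  0.2083]), 'orientation': array([ 0.9928,  0.1201, -0.    , -0.0005]), 'force': array([-0.0444,  0.4242, -0.3269]), 'torque': array([-0.0298, -0.0553,  0.0588]), 'finger_gap': 0.08549177688899444}
```

View pics/scene0.png

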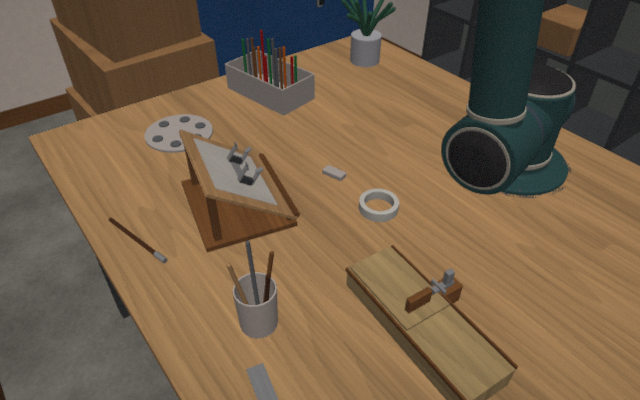

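View pics/top0.png

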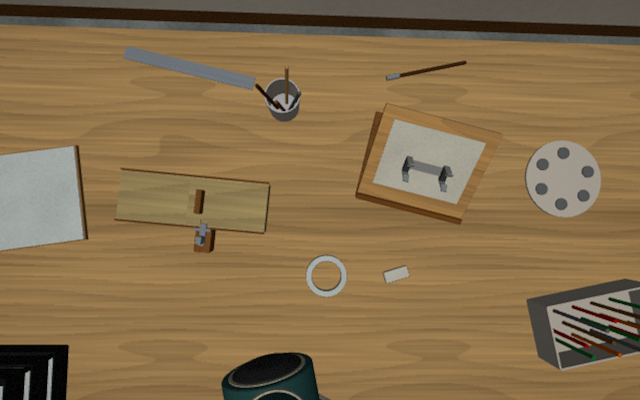

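The scene view shows the case at about (430,320), the clip at (245,170), the tape at (380,205), the eraser at (334,173) and the pot at (257,305). In the top view the case spans about (115..270, 168..233), the ridge is at (199,201), the bolt tab near (203,230), and the clip around (428,172). I'll enlarge both.

```bash
python3 - <<'E'
from h import *
t=load('top0')['pixels'][:,:,::-1]; s=load('scene0')['pixels'][:,:,::-1]
def crop(im,x,y,w,h,k,fn): cv2.imwrite('pics/'+fn+'.png',np.clip(cv2.resize(im[y:y+h,x:x+w],None,fx=k,fy=k,interpolation=cv2.INTER_CUBIC)*1.4,0,255).astype(np.uint8))
crop(t,110,160,165,95,4.8,'c1'); crop(t,350,95,160,130,4.6,'c2'); crop(s,340,240,180,160,3.7,'c3'); crop(s,170,120,140,130,4.6,'c4')
E
```

```text
(no output)
```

View pics/c1.png

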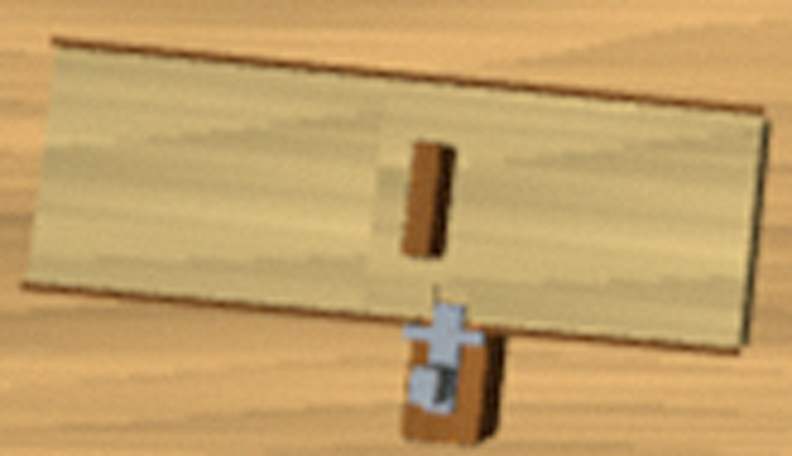

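View pics/c2.png

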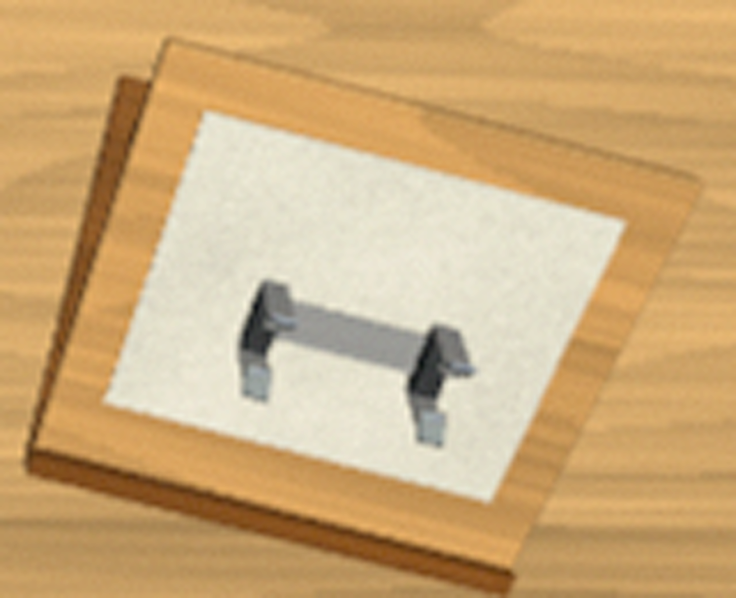

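View pics/c3.png

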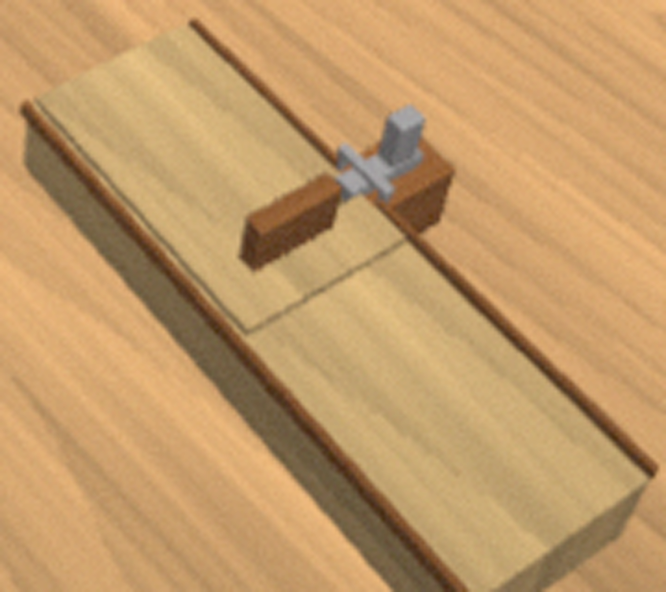

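View pics/c4.png

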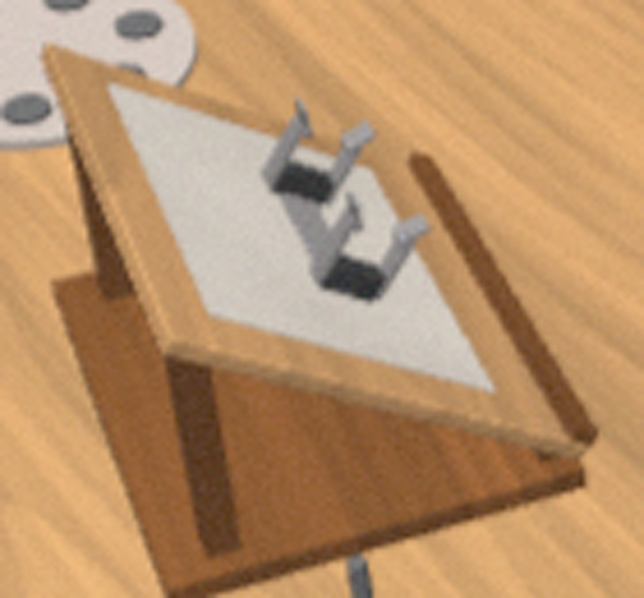

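```bash
python3 - <<'E'
from h import *
np.set_printoptions(precision=4,suppress=True)
T=load('top0');S=load('scene0')
k=4.8
R=[onz(T,110+(u+.5)/k-.5,160+(v+.5)/k-.5,.052) for u,v in((53,42),(766,110),(740,352),(22,287))]
print(np.array(R)); 
for i,j in((0,1),(1,2),(2,3),(3,0)): d=R[j]-R[i]; print(np.linalg.norm(d),np.degrees(np.arctan2(d[1],d[0])))
# ridge top z .082: crop corners
rd=np.array([onz(T,110+(u+.5)/k-.5,160+(v+.5)/k-.5,.082) for u,v in((416,142),(443,143),(430,256),(402,256))]);print('ridge',rd.mean(0))
tb=np.array([onz(T,110+(u+.5)/k-.5,160+(v+.5)/k-.5,.083) for u,v in((414,364),(440,367),(434,408),(409,403))]);print('tab',tb,tb.mean(0))
k=4.6
t=[(205,112),(625,220),(490,500),(105,402)]; s=[(207,313),(108,85),(372,170),(493,390)]
f=lambda p,ox,oy:(ox+(p[0]+.5)/k-.5,oy+(p[1]+.5)/k-.5)
P=[]
for a,b in zip(t,s):
    p,e=tri(ray(T,*f(a,350,95)),ray(S,*f(b,170,120))); P.append(p); print(p,e)
P=np.array(P)
y=(P[0]-P[1]+P[3]-P[2]); y/=np.linalg.norm(y); x=(P[0]-P[3]+P[1]-P[2]); x/=np.linalg.norm(x)
n=np.cross(x,y); print('centre',P.mean(0),'y',y,np.degrees(np.arctan2(-y[0],y[1])),'x',x,'n',n,np.degrees(np.arccos(n[2])), [np.linalg.norm(P[i]-P[i-1]) for i in range(4)])
# known tilt
for yaw in [np.arctan2(-y[0],y[1])]:
    yy=np.array([-np.sin(yaw),np.cos(yaw),0]); h=np.array([np.cos(yaw),np.sin(yaw),0]); c,s_=np.cos(np.radians(35)),np.sin(np.radians(35))
    xx=c*h+s_*np.array([0,0,1]); zz=-s_*h+c*np.array([0,0,1])
    print('x',xx,'z',zz)
    C=P.mean(0)
    for X in(-.0,):
      print('seat',C+.027*zz)
    for cam,ox,oy in((T,350,95),(S,170,120)):
      for nm,p in(('O',C),('seat',C+.027*zz),('y40',C+.04*yy),('y-40',C-.04*yy),('y40s',C+.04*yy+.036*zz),('y-40s',C-.04*yy+.036*zz)):
        q=proj(cam,p); print(nm,(q[0]+.5-ox)*k,(q[1]+.5-oy)*k)
E
```

```text
[[0.622  0.3722 0.052 ]
 [0.5966 0.0597 0.052 ]
 [0.489  0.069  0.052 ]
 [0.5144 0.381  0.052 ]]
0.31360309833394456 -94.6450442448095
0.10798579860546671 175.01870094962135
0.31297589692721783 85.34393068890886
0.10792371518867508 -4.648511599320467
ridge [0.5539 0.202  0.082 ]
tab [[0.484  0.2033 0.083 ]
 [0.4829 0.1924 0.083 ]
 [0.4656 0.1944 0.083 ]
 [0.4676 0.2049 0.083 ]] [0.475  0.1988 0.083 ]
[ 0.7196 -0.1913  0.1408] 0.001148131083304481
[ 0.6754 -0.374   0.1399] 0.0014687823059521333
[ 0.5562 -0.3447  0.0562] 0.0019766308069046053
[ 0.6009 -0.1625  0.056 ] 0.0005586159172257967
centre [ 0.638  -0.2681  0.0982] y [0.2366 0.9716 0.0017] -13.687598678041132 x [ 0.8003 -0.1956  0.5668] n [-0.551   0.1328  0.8239] 34.52422826064368 [np.float64(0.1487019436541557), np.float64(0.1879937481860322), np.float64(0.14861843974462177), np.float64(0.18758609669536547)]
x [ 0.7959 -0.1938  0.5736] z [-0.5573  0.1357  0.8192]
seat [ 0.623  -0.2645  0.1203]
O 354.5202158610265 315.7860966228454
seat 361.45352677145365 343.36850001011715
y40 269.1834886928063 293.435691254093
y-40 439.6210044379702 338.07470769350186
y40s 275.3233817652184 329.7710737849665
y-40s 452.12527847670884 375.9773659612753
O 297.7522040147543 234.94517530876962
seat 325.0324324762546 188.881937687156
y40 322.5788277290165 283.99849237295746
y-40 274.1527924620937 188.31662723294352
y40s 360.3411462431388 221.39174963813653
y-40s 309.44151875984454 127.6872387165162
```

```bash
python3 - <<'E'
from h import *
t=load('top0')['pixels'][:,:,::-1]; s=load('scene0')['pixels'][:,:,::-1]
def crop(im,x,y,w,h,k): return np.clip(cv2.resize(im[y:y+h,x:x+w],None,fx=k,fy=k,interpolation=cv2.INTER_CUBIC)*1.5,0,255).astype(np.uint8)
cv2.imwrite('pics/c5.png',np.vstack([crop(t,397,150,60,45,8),crop(s,222,138,60,50,8)][:1])); 
cv2.imwrite('pics/c5.png',crop(t,397,150,60,45,12)); cv2.imwrite('pics/c6.png',crop(s,222,138,50,50,12))
E
```

```text
(no output)
```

View pics/c5.png

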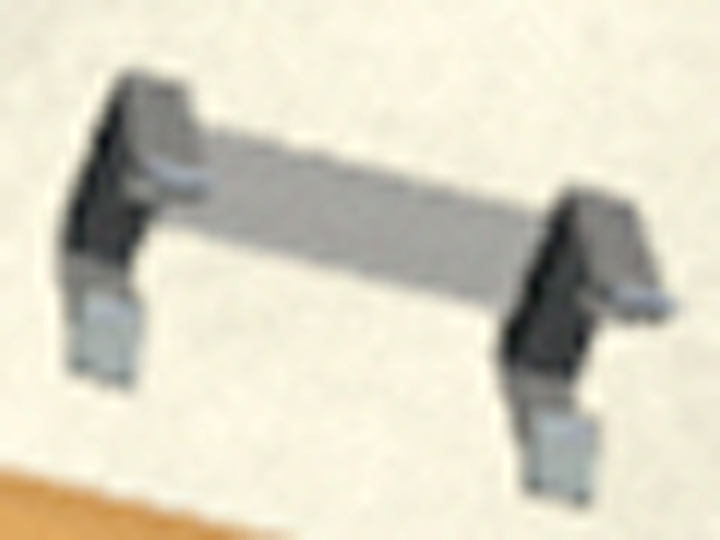

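View pics/c6.png

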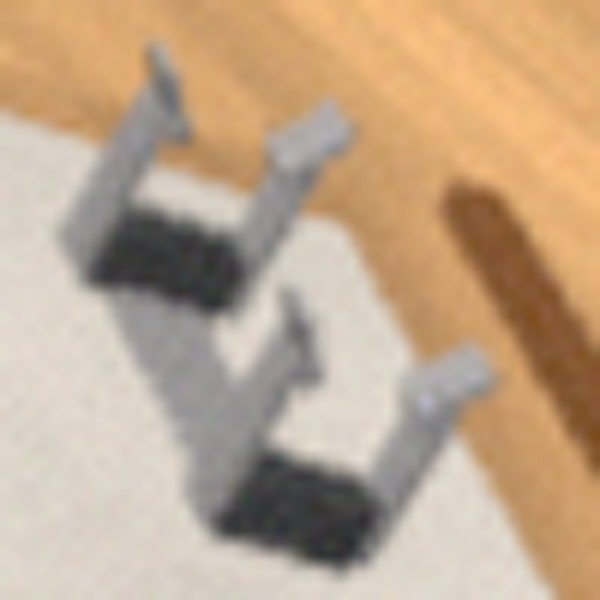

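```bash
python3 - <<'E'
from h import *
np.set_printoptions(precision=4,suppress=True)
T=load('top0');S=load('scene0')
k=12.
ft=lambda p:(397+(p[0]+.5)/k-.5,150+(p[1]+.5)/k-.5); fs=lambda p:(222+(p[0]+.5)/k-.5,138+(p[1]+.5)/k-.5)
P={}
for n,a,b in(('lo+',(104,337),(451,381)),('lo-',(562,457),(313,137)),('up+',(172,178),(300,340)),('up-',(632,300),(168,95))):
    P[n],e=tri(ray(T,*ft(a)),ray(S,*fs(b))); print(n,P[n],e)
yaw=np.radians(-13.7); h=np.array([np.cos(yaw),np.sin(yaw),0]); yy=np.array([-np.sin(yaw),np.cos(yaw),0]);c,s_=np.cos(np.radians(35)),np.sin(np.radians(35))
ez=np.array([0,0,1]);xx=c*h+s_*ez; zz=-s_*h+c*ez
C=np.array([.638,-.2681,.0982])
for n,p in P.items(): print(n,[round(float((p-C)@a),4) for a in(xx,yy,zz)])
d=P['lo+']-P['lo-'];print('yaw lo',np.degrees(np.arctan2(-d[0],d[1])),np.linalg.norm(d));d=P['up+']-P['up-'];print(np.degrees(np.arctan2(-d[0],d[1])),np.linalg.norm(d))
# bar centre on plane z_clip=.003
o,dr=ray(T,*ft((355,217))); t=((C+.003*zz-o)@zz)/(dr@zz); p=o+dr*t; print('bar',p,[(p-C)@a for a in(xx,yy,zz)])
# board outer corners both
k2=4.6
for a in((165,38),(705,180)):
    o,dr=ray(T,350+a[0]/k2,95+a[1]/k2); t=((C-o)@zz)/(dr@zz); p=o+dr*t; print('board',[(p-C)@q for q in(xx,yy,zz)])
for a in((515,570),(28,450)):
    o,dr=ray(T,350+a[0]/k2,95+a[1]/k2); t=((C-o)@zz)/(dr@zz); p=o+dr*t; print('board',[(p-C)@q for q in(xx,yy,zz)])
E
```

```text
lo+ [ 0.6051 -0.2184  0.117 ] 0.0007233610653536193
lo- [ 0.586  -0.2964  0.1172] 0.0006383574048266433
up+ [ 0.6299 -0.2257  0.1327] 0.001317450918669358
up- [ 0.611  -0.3027  0.1332] 0.000879033329977878
lo+ [-0.025, 0.0405, 0.0405]
lo- [-0.025, -0.0398, 0.0407]
up+ [0.0052, 0.0393, 0.0385]
up- [0.0053, -0.0401, 0.039]
yaw lo -13.763799274156138 0.08026860598471804
-13.80903871068208 0.07933192429413898
bar [ 0.629  -0.2679  0.0957] [np.float64(-0.00866663392457075), np.float64(-0.001958036064776009), np.float64(0.0030000000000001492)]
board [np.float64(0.10016602389278181), np.float64(0.11955213435744973), np.float64(-6.938893903907228e-18)]
board [np.float64(0.10080833551067797), np.float64(-0.11876293767340122), np.float64(-1.3183898417423734e-16)]
board [np.float64(-0.10798315222061175), np.float64(-0.12195749671510953), np.float64(-6.938893903907228e-18)]
board [np.float64(-0.11117581351477565), np.float64(0.12019355833161213), np.float64(-1.3877787807814457e-17)]
```

```bash
cat >> h.py <<'E'
from scipy.spatial.transform import Rotation as Ro
np.set_printoptions(precision=4,suppress=True)
CY=np.radians(-4.65)
CO=np.array([.5495,.1472,0]); CR=np.array([[np.cos(CY),-np.sin(CY),0],[np.sin(CY),np.cos(CY),0],[0,0,1]])
def case(p): return CO+CR@np.array(p)
def down(yaw): # tool x at yaw, z down
    c,s=np.cos(yaw),np.sin(yaw); return np.array([[c,s,0],[s,-c,0],[0,0,-1]])
def delta(pos=None,R=None,st=None):
    st=st or manip.sense(); A=Ro.from_quat(st['orientation']).as_matrix()
    r=Ro.from_matrix(A.T@R).as_rotvec() if R is not None else None
    d=A.T@(np.array(pos)-st['tcp_pos'])*1000 if pos is not None else None
    d2=R.T@(np.array(pos)-st['tcp_pos'])*1000 if R is not None else None
    print('t',st['time_s'],'tcp',st['tcp_pos'],'F',st['force'],'gap',st['finger_gap']); print(' shift now-axes',d,' target-axes',d2,' turn',r)
E
python3 - <<'E'
from h import *
print(case([-.0785,.0454,.083]))
delta([.475,.199,.2],down(CY))
E
```

```text
[0.4749 0.1988 0.083 ]
t 0.15 tcp [ 0.1609 -0.6554  0.2083] F [-0.0444  0.4242 -0.3269] gap 0.08549177688899444
 shift now-axes [ 508.7413 -754.8037    9.0375]  target-axes [ 243.7704 -877.0034    8.3149]  turn [-0.0009  0.0001  0.3219]
```

drive_tool --commands '[{"z": -10, "rz": 0.107, "claw": 0.5}, {"z": -10, "rz": 0.107, "claw": 0.5}, {"z": -5, "rz": 0.107, "claw": 0.5}, {"x": 35, "y": -35}, {"x": 35, "y": -35}, {"x": 35, "y": -35}, {"x": 35, "y": -35}, {"x": 35, "y": -35}, {"x": 35, "y": -35}, {"x": 35, "y": -35}, {"x": 30, "y": -38}]' --grip_force 40

```text
validation failed for argument at $.co...
```

drive_tool --commands '[{"x": 0, "y": 0, "z": -10, "rx": 0, "ry": 0, "rz": 0.107, "claw": 0.5}, {"x": 0, "y": 0, "z": -10, "rx": 0, "ry": 0, "rz": 0.107, "claw": 0.5}]' --grip_force 40

```text
time_s: 0.35
tcp_pos: [0.1608, -0.6547, 0.2265]
orientation: [1.0, 0.011, -0.0, -0.002]
force: [0.1, -0.6, -0.6]
finger_gap: 0.059
```

drive_tool --commands '[{"x": 0, "y": 0, "z": -5, "rx": 0, "ry": 0, "rz": 0.1, "claw": 0.5}, {"x": 35, "y": -35, "z": 0, "rx": 0, "ry": 0, "rz": 0, "claw": 0.5}, {"x": 35, "y": -35, "z": 0, "rx": 0, "ry": 0, "rz": 0, "claw": 0.5}, {"x": 35, "y": -35, "z": 0, "rx": 0, "ry": 0, "rz": 0, "claw": 0.5}, {"x": 35, "y": -35, "z": 0, "rx": 0, "ry": 0, "rz": 0, "claw": 0.5}, {"x": 35, "y": -35, "z": 0, "rx": 0, "ry": 0, "rz": 0, "claw": 0.5}, {"x": 35, "y": -35, "z": 0, "rx": 0, "ry": 0, "rz": 0, "claw": 0.5}, {"x": 35, "y": -35, "z": 0, "rx": 0, "ry": 0, "rz": 0, "claw": 0.5}, {"x": 20, "y": -45, "z": 0, "rx": 0, "ry": 0, "rz": 0, "claw": 0.5}]'

```text
time_s: 1.25
tcp_pos: [0.4519, -0.387, 0.2304]
orientation: [0.999, -0.048, -0.001, -0.003]
force: [0.9, -1.0, 0.5]
finger_gap: 0.0428
```

```bash
python3 - <<'E'
from h import *
snap('wrist','w1')
delta([.475,.199,.2],down(CY))
E
```

```text
t 1.3 tcp [ 0.4544 -0.3816  0.2309] F [4.4943 4.4835 0.951 ] gap 0.042582847947565096
 shift now-axes [ -32.7962 -579.7418   35.4284]  target-axes [ -26.4884 -580.323    30.9008]  turn [-0.0077  0.0019 -0.011 ]
```

View pics/w1.png

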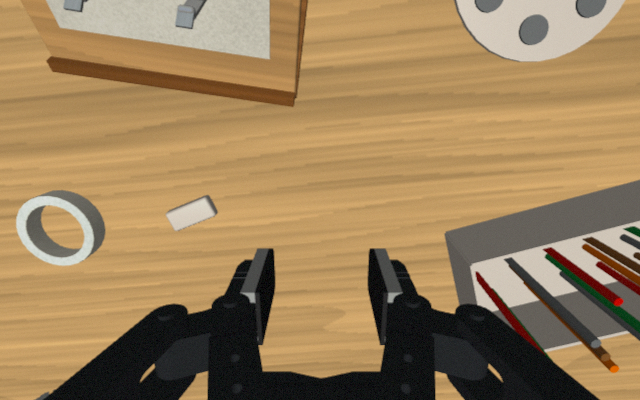

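The wrist view shows the tape at (60,228), the eraser at (191,212), and the easel's lower edge at the top. All of them are well below the path.

drive_tool --commands '[{"x": -3, "y": -48, "z": 0, "rx": 0, "ry": 0, "rz": 0, "claw": 0.5}, {"x": -3, "y": -48, "z": 0, "rx": 0, "ry": 0, "rz": 0, "claw": 0.5}, {"x": -3, "y": -48, "z": 0, "rx": 0, "ry": 0, "rz": 0, "claw": 0.5}, {"x": -3, "y": -48, "z": 0, "rx": 0, "ry": 0, "rz": 0, "claw": 0.5}, {"x": -3, "y": -48, "z": 0, "rx": 0, "ry": 0, "rz": 0, "claw": 0.5}, {"x": -3, "y": -48, "z": 0, "rx": 0, "ry": 0, "rz": 0, "claw": 0.5}, {"x": -3, "y": -48, "z": 0, "rx": 0, "ry": 0, "rz": 0, "claw": 0.5}, {"x": -3, "y": -48, "z": 0, "rx": 0, "ry": 0, "rz": 0, "claw": 0.5}, {"x": -2, "y": -48, "z": 0, "rx": 0, "ry": 0, "rz": 0, "claw": 0.5}, {"x": -2, "y": -48, "z": 0, "rx": 0, "ry": 0, "rz": 0, "claw": 0.5}, {"x": -2, "y": -48, "z": 0, "rx": 0, "ry": 0, "rz": 0, "claw": 0.5}, {"x": -2, "y": -30, "z": 0, "rx": 0, "ry": 0, "rz": 0, "claw": 0.5}]'

```text
time_s: 2.5
tcp_pos: [0.4697, 0.1929, 0.2339]
orientation: [0.999, -0.046, -0.001, -0.005]
force: [0.4, -1.1, -1.1]
finger_gap: 0.0429
```

```bash
python3 - <<'E'
from h import *
snap('wrist','w2')
delta([.475,.199,.2],down(CY))
print(manip.sense()['joint_pos'])
E
```

```text
t 2.55 tcp [0.4696 0.1955 0.2337] F [-0.8399  1.3716 -1.0407] gap 0.04269086502675327
 shift now-axes [ 5.1618 -3.5885 33.7041]  target-axes [ 5.1121 -3.898  33.6773]  turn [-0.0108  0.0026 -0.0104]
[ 0.3377 -0.2581  1.7565  0.0109  1.6412  2.0008]
```

View pics/w2.png

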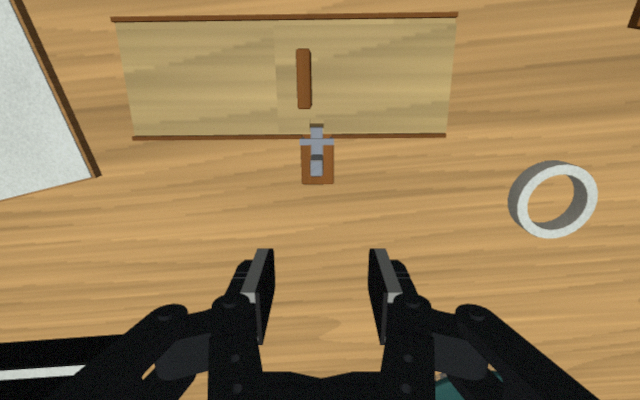

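```bash
python3 - <<'E'
from h import *
W=load('w2'); im=W['pixels'][:,:,::-1]
cv2.imwrite('pics/w2c.png',np.clip(cv2.resize(im[100:200,270:370],None,fx=6,fy=6,interpolation=cv2.INTER_CUBIC)*1.3,0,255).astype(np.uint8))
for c in((112,19),(457,15),(445,136),(134,138)): print('rail',CR.T@(onz(W,*c,.052)-CO))
for c in((297,49),(309,49),(311,108),(298,108)): print('ridge',CR.T@(onz(W,*c,.082)-CO))
print('tcp proj',proj(W,manip.sense()['tcp_pos']))
E
```

```text
rail [0.0531 0.2278 0.052 ]
rail [ 0.0525 -0.0818  0.052 ]
rail [-0.0549 -0.0818  0.052 ]
rail [-0.0539  0.227   0.052 ]
ridge [0.0237 0.0595 0.082 ]
ridge [0.0235 0.0495 0.082 ]
ridge [-0.0246  0.0487  0.082 ]
ridge [-0.0245  0.0602  0.082 ]
tcp proj [315.9869 245.1265]
```

View pics/w2c.png

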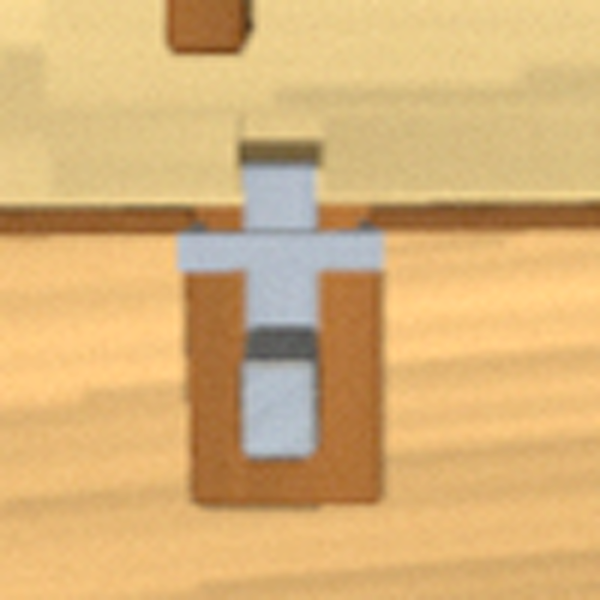

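```bash
python3 - <<'E'
from h import *
W=load('w2')
p=onz(W,270+279.5/6-.5,100+409/6-.5,.083); print(p,CR.T@(p-CO))
delta([p[0],p[1],.055],down(CY))
E
```

```text
[0.475  0.1985 0.083 ] [-0.0784  0.0451  0.083 ]
t 2.55 tcp [0.4696 0.1955 0.2337] F [-0.8399  1.3716 -1.0407] gap 0.04269086502675327
 shift now-axes [  5.6379  -1.503  178.6893]  target-axes [  5.1937  -3.3713 178.6773]  turn [-0.0108  0.0026 -0.0104]
```

drive_tool --commands '[{"x": 5, "y": -3, "z": 10, "rx": -0.011, "ry": 0.003, "rz": -0.01, "claw": 0.5}, {"x": 0, "y": 0, "z": 40, "rx": 0, "ry": 0, "rz": 0, "claw": 0.5}, {"x": 0, "y": 0, "z": 40, "rx": 0, "ry": 0, "rz": 0, "claw": 0.5}, {"x": 0, "y": 0, "z": 30, "rx": 0, "ry": 0, "rz": 0, "claw": 0.5}]'

```text
time_s: 2.95
tcp_pos: [0.4771, 0.1991, 0.112]
orientation: [0.999, -0.038, 0.003, 0.0]
force: [0.8, -0.9, 0.2]
finger_gap: 0.0426
```

```bash
python3 - <<'E'
from h import *
delta([.475,.1985,.055],down(CY))
E
```

```text
t 2.95 tcp [0.4771 0.1991 0.112 ] F [ 0.7947 -0.8845  0.1867] gap 0.04256067965826523
 shift now-axes [-2.4558  0.764  56.9381]  target-axes [-2.0608  0.7841 56.9535]  turn [ 0.0002 -0.0069  0.0045]
```

drive_tool --commands '[{"x": -2, "y": 1, "z": 20, "rx": 0, "ry": -0.007, "rz": 0.004, "claw": 0.5}, {"x": 0, "y": 0, "z": 20, "rx": 0, "ry": 0, "rz": 0, "claw": 0.5}, {"x": 0, "y": 0, "z": 17, "rx": 0, "ry": 0, "rz": 0, "claw": 0.5}, {"x": 0, "y": 0, "z": 0, "rx": 0, "ry": 0, "rz": 0, "claw": 0.5}]'

```text
time_s: 3.35
tcp_pos: [0.4725, 0.1934, 0.0443]
orientation: [0.999, -0.041, -0.004, 0.003]
force: [-0.6, -0.3, 0.1]
finger_gap: 0.0425
```

```bash
python3 - <<'E'
from h import *
delta([.475,.1985,.055],down(CY))
snap('wrist','w3')
E
```

```text
t 3.35 tcp [0.4725 0.1934 0.0443] F [-0.5885 -0.2515  0.1084] gap 0.04252863915545178
 shift now-axes [  2.0288  -5.1748 -10.7649]  target-axes [  2.1237  -5.2415 -10.7141]  turn [ 0.0064  0.0084 -0.001 ]
```

View pics/w3.png

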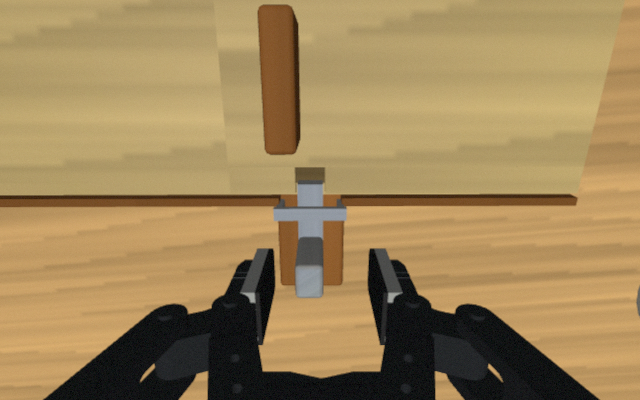

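The tab at (310,270) sits between the jaws, slightly to their left. The arm overshot by about 10 mm in z and 5 mm in y, so I'll correct and then close.

drive_tool --commands '[{"x": 2, "y": -5, "z": -8, "rx": 0.006, "ry": 0.008, "rz": 0, "claw": 0.5}, {"x": 0, "y": 0, "z": 0, "rx": 0, "ry": 0, "rz": 0, "claw": 0.5}]'

```text
time_s: 3.6
tcp_pos: [0.4766, 0.1985, 0.0558]
orientation: [0.999, -0.041, 0.002, -0.0]
force: [-0.9, 0.2, 0.3]
finger_gap: 0.0431
```

```bash
python3 - <<'E'
from h import *
delta([.475,.1985,.055],down(CY))
E
```

```text
t 3.6 tcp [0.4766 0.1985 0.0558] F [-0.9213  0.2268  0.3057] gap 0.04312593128353152
 shift now-axes [-1.6117  0.0925  0.8074]  target-axes [-1.6093  0.089   0.8126]  turn [-0.001  -0.0032 -0.0017]
```

Now close on the tab.

drive_tool --commands '[{"x": 0, "y": 0, "z": 0, "rx": 0, "ry": 0, "rz": 0, "claw": 0.05}, {"x": 0, "y": 0, "z": 0, "rx": 0, "ry": 0, "rz": 0, "claw": 0.05}, {"x": 0, "y": 0, "z": 0, "rx": 0, "ry": 0, "rz": 0, "claw": 0.05}, {"x": 0, "y": 0, "z": 0, "rx": 0, "ry": 0, "rz": 0, "claw": 0.05}]' --grip_force 30

```text
time_s: 4.0
tcp_pos: [0.4775, 0.1985, 0.0581]
orientation: [0.999, -0.041, 0.003, -0.001]
force: [0.5, 0.1, -2.3]
finger_gap: 0.01
```

```bash
python3 - <<'E'
from h import *
delta([.475,.1985,.055],down(CY))
E
```

```text
t 4.0 tcp [0.4775 0.1985 0.0581] F [ 0.5493  0.1392 -2.34  ] gap 0.010010688685385028
 shift now-axes [-2.5391  0.2088  3.1051]  target-axes [-2.5197  0.2004  3.1215]  turn [-0.0016 -0.0063 -0.0013]
```

drive_tool --commands '[{"x": -5, "y": 0, "z": 0, "rx": 0, "ry": 0, "rz": 0, "claw": 0.05}, {"x": -6, "y": 0, "z": 0, "rx": 0, "ry": 0, "rz": 0, "claw": 0.05}, {"x": -6, "y": 0, "z": 0, "rx": 0, "ry": 0, "rz": 0, "claw": 0.05}, {"x": -4, "y": 0, "z": 0, "rx": 0, "ry": 0, "rz": 0, "claw": 0.05}]'

```text
time_s: 4.4
tcp_pos: [0.458, 0.2001, 0.0585]
orientation: [0.999, -0.041, 0.007, -0.001]
force: [20.3, -2.1, -7.9]
finger_gap: 0.0101
```

```bash
python3 - <<'E'
from h import *
delta([.475,.1985,.055],down(CY))
snap('wrist','w4')
E
```

```text
t 4.4 tcp [0.458  0.2001 0.0585] F [20.2865 -2.1104 -7.9409] gap 0.01009936237583236
 shift now-axes [17.0111  0.2295  3.781 ]  target-axes [17.0622  0.2493  3.5418]  turn [-0.0023 -0.0141 -0.0017]
```

View pics/w4.png

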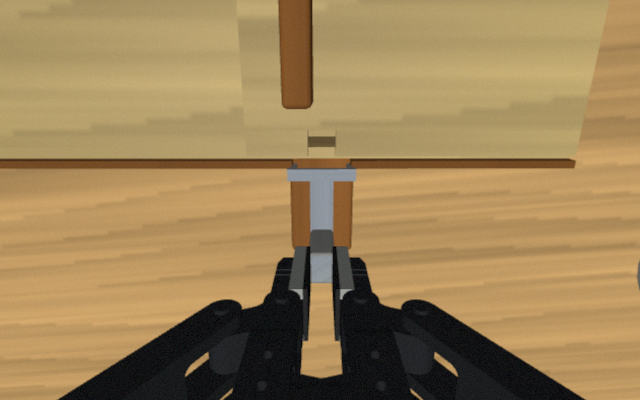

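The tab at (321,265) is gripped and pulled back about 19.5 mm. The 20 N reaction means it is at its stop, and the tongue is out of the notch at (321,142). Next I release and rise.

drive_tool --commands '[{"x": 0, "y": 0, "z": 0, "rx": 0, "ry": 0, "rz": 0, "claw": 0.5}, {"x": 0, "y": 0, "z": 0, "rx": 0, "ry": 0, "rz": 0, "claw": 0.5}, {"x": 0, "y": 0, "z": -15, "rx": 0, "ry": 0.014, "rz": 0, "claw": 0.5}, {"x": 0, "y": 0, "z": -20, "rx": 0, "ry": 0, "rz": 0, "claw": 0.5}, {"x": 0, "y": 0, "z": -20, "rx": 0, "ry": 0, "rz": 0, "claw": 0.5}, {"x": 0, "y": 0, "z": 0, "rx": 0, "ry": 0, "rz": 0, "claw": 0.5}]'

```text
time_s: 5.05
tcp_pos: [0.4539, 0.2007, 0.1184]
orientation: [0.999, -0.041, 0.015, -0.001]
force: [0.1, -0.1, -0.6]
finger_gap: 0.043
```

```bash
python3 - <<'E'
from h import *
p=case([0,.0545,.057]); print(p)
delta(p,down(CY))
W=snap('wrist','w5')
E
```

```text
[0.5539 0.2015 0.057 ]
t 5.05 tcp [0.4539 0.2007 0.1184] F [ 0.1433 -0.1291 -0.5667] gap 0.04296983224852887
 shift now-axes [97.7717 -8.8606 64.2895]  target-axes [99.6249 -8.9527 61.3652]  turn [-0.0031 -0.0293 -0.0011]
```

View pics/w5.png

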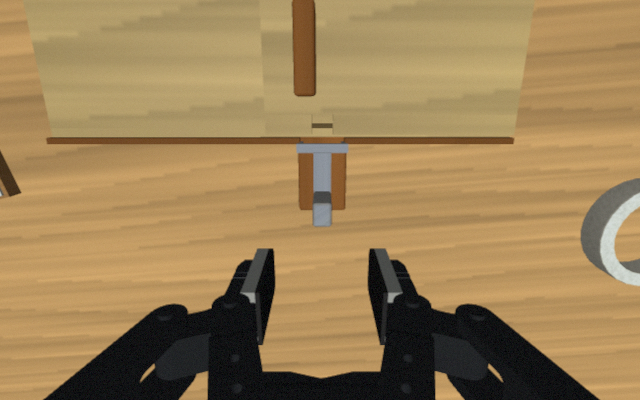

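drive_tool --commands '[{"x": 33, "y": -3, "z": 0, "rx": 0, "ry": -0.029, "rz": 0, "claw": 0.5}, {"x": 33, "y": -3, "z": 0, "rx": 0, "ry": 0, "rz": 0, "claw": 0.5}, {"x": 25, "y": -2, "z": 0, "rx": 0, "ry": 0, "rz": 0, "claw": 0.5}, {"x": 0, "y": 0, "z": 0, "rx": 0, "ry": 0, "rz": 0, "claw": 0.5}]'

```text
time_s: 5.5
tcp_pos: [0.5461, 0.2013, 0.1169]
orientation: [0.999, -0.04, -0.001, -0.001]
force: [-0.7, 0.2, -0.4]
finger_gap: 0.0426
```

```bash
python3 - <<'E'
from h import *
W=load('w5'); t=CR.T@(onz(W,322,216,.083)-CO); print('tab',t)
delta(case([0,.0545,.057]),down(CY))
E
```

```text
tab [-0.0964  0.045   0.083 ]
t 5.5 tcp [0.5461 0.2013 0.1169] F [-0.7404  0.1592 -0.3643] gap 0.04259004818942092
 shift now-axes [ 7.8701 -0.7105 59.903 ]  target-axes [ 7.7576 -0.883  59.9154]  turn [-0.0028  0.0019  0.0003]
```

drive_tool --commands '[{"x": 7, "y": -1, "z": 15, "rx": 0, "ry": 0, "rz": 0, "claw": 0.5}, {"x": 0, "y": 0, "z": 20, "rx": 0, "ry": 0, "rz": 0, "claw": 0.5}, {"x": 0, "y": 0, "z": 12, "rx": 0, "ry": 0, "rz": 0, "claw": 0.5}, {"x": 0, "y": 0, "z": 0, "rx": 0, "ry": 0, "rz": 0, "claw": 0.5}]'

```text
time_s: 5.9
tcp_pos: [0.551, 0.2018, 0.0642]
orientation: [0.999, -0.04, -0.002, -0.001]
force: [0.2, -0.9, 0.2]
finger_gap: 0.0426
```

```bash
python3 - <<'E'
from h import *
delta(case([0,.0545,.060]),down(CY))
E
```

```text
t 5.9 tcp [0.551  0.2018 0.0642] F [ 0.1742 -0.9042  0.2112] gap 0.04260589588542085
 shift now-axes [2.9208 0.0162 4.1668]  target-axes [2.9    0.0076 4.1813]  turn [-0.0016  0.005   0.0006]
```

drive_tool --commands '[{"x": 0, "y": 0, "z": 3, "rx": 0, "ry": 0, "rz": 0, "claw": 0.05}, {"x": 0, "y": 0, "z": 0, "rx": 0, "ry": 0, "rz": 0, "claw": 0.05}, {"x": 0, "y": 0, "z": 0, "rx": 0, "ry": 0, "rz": 0, "claw": 0.05}, {"x": 0, "y": 0, "z": 0, "rx": 0, "ry": 0, "rz": 0, "claw": 0.05}]' --grip_force 40

```text
time_s: 6.3
tcp_pos: [0.5508, 0.2021, 0.0623]
orientation: [0.999, -0.04, -0.002, -0.001]
force: [-0.2, 0.3, 0.7]
finger_gap: 0.0043
```

drive_tool --commands '[{"x": 0, "y": -10, "z": 0, "rx": 0, "ry": 0, "rz": 0, "claw": 0.05}, {"x": 0, "y": -15, "z": 0, "rx": 0, "ry": 0, "rz": 0, "claw": 0.05}, {"x": 0, "y": -15, "z": 0, "rx": 0, "ry": 0, "rz": 0, "claw": 0.05}]'

```text
time_s: 6.6
tcp_pos: [0.5548, 0.2438, 0.0638]
orientation: [0.999, -0.041, -0.001, -0.002]
force: [-0.2, 0.1, -0.7]
finger_gap: 0.0044
```

```bash
python3 - <<'E'
from h import *
delta(case([0,.1945,.060]),down(CY)); print(CR.T@manip.sense()['force'])
E
```

```text
t 6.6 tcp [0.5548 0.2438 0.0638] F [-0.1996  0.0703 -0.6509] gap 0.0043711892927901065
 shift now-axes [  2.4689 -97.7768   4.0796]  target-axes [  2.5554 -97.7866   3.7823]  turn [-0.0031  0.0016 -0.001 ]
[-0.2047  0.0539 -0.6509]
```

The gap of 4 mm means the ridge was not caught, so I need to look.

```bash
python3 - <<'E'
from h import *
W=snap('wrist','w6');S=snap('scene','s6')
im=S['pixels'][:,:,::-1]
cv2.imwrite('pics/s6c.png',cv2.resize(im[200:400,300:560],None,fx=3,fy=3,interpolation=cv2.INTER_CUBIC))
E
```

```text
(no output)
```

View pics/w6.png

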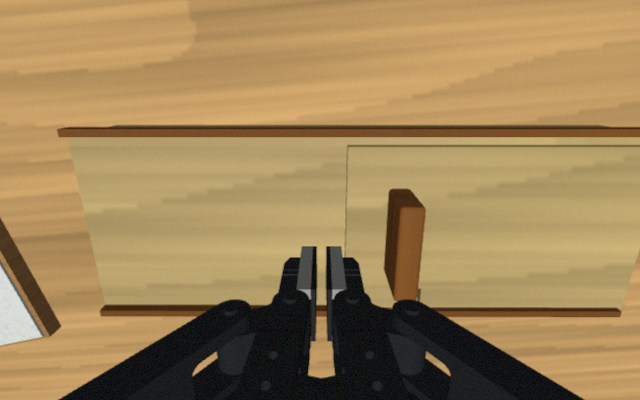

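View pics/s6c.png

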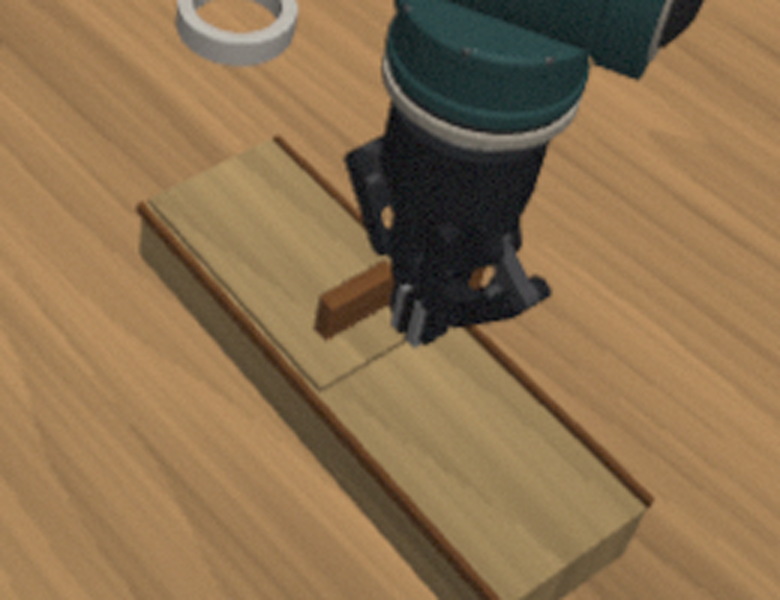

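```bash
python3 - <<'E'
from h import *
W=load('w6');S=load('s6'); st=manip.sense()
for c in((389,190),(410,190),(424,208),(400,208),(420,298),(397,298)): print('r',CR.T@(onz(W,*c,.082)-CO))
print('lid edge/notch',CR.T@(onz(W,347,146,.051)-CO),CR.T@(onz(W,419,300,.051)-CO))
for c in((66,134),(102,312)): print('rail',CR.T@(onz(W,*c,.052)-CO))
print('tcp',CR.T@(st['tcp_pos']-CO), proj(W,st['tcp_pos']),proj(S,st['tcp_pos']))
for c in((408,338),): print('tip', CR.T@(onz(S,300+c[0]/3,200+c[1]/3,.064)-CO))
for c in((317,330),(325,298),(390,262)): print('ridge S', CR.T@(onz(S,300+c[0]/3,200+c[1]/3,.082)-CO))
print(W['T'],st['tcp_pos'])
E
```

```text
r [0.0328 0.0669 0.082 ]
r [0.0328 0.0577 0.082 ]
r [0.0245 0.0508 0.082 ]
r [0.0245 0.0615 0.082 ]
r [-0.0221  0.0485  0.082 ]
r [-0.0221  0.0597  0.082 ]
lid edge/notch [0.0467 0.0835 0.051 ] [-0.0448  0.0388  0.051 ]
rail [0.0529 0.225  0.052 ]
rail [-0.0528  0.2276  0.052 ]
tcp [-0.0028  0.0976  0.0635] [319.2174 244.9821] [435.1012 318.4882]
tip [-0.0119  0.0898  0.064 ]
ridge S [0.0384 0.0673 0.082 ]
ridge S [0.0203 0.0527 0.082 ]
ridge S [-0.028   0.0529  0.082 ]
[[-0.0814  0.9475  0.3094  0.6347]
 [-0.9967 -0.0764 -0.0283  0.2367]
 [-0.0032 -0.3106  0.9505  0.2275]
 [ 0.      0.      0.      1.    ]] [0.5546 0.2447 0.0635]
```

```bash
python3 - <<'E'
from h import *
S=load('s6'); im=S['pixels'][:,:,::-1].copy(); st=manip.sense(); A=Ro.from_quat(st['orientation']).as_matrix()
c=cv2.resize(im[270:340,390:480],None,fx=8,fy=8,interpolation=cv2.INTER_CUBIC); c=np.clip(c*1.8,0,255).astype(np.uint8)
for d in((0,0,0),(.011,0,0),(.011,.002,0),(0,0,-.019),(.011,0,-.019),(.011,0,-.040)):
    q=proj(S,st['tcp_pos']+A@np.array(d)); cv2.circle(c,(int((q[0]-390)*8),int((q[1]-270)*8)),4,(0,0,255),1)
cv2.imwrite('pics/s6d.png',c)
W=load('w6'); im=W['pixels'][:,:,::-1].copy(); c=np.clip(cv2.resize(im[200:360,240:400],None,fx=4,fy=4)*1.6,0,255).astype(np.uint8)
for d in((0,0,0),(.011,0,0),(-.011,0,0),(0,0,-.019),(.011,0,-.019),(.011,0,-.040)):
    q=proj(W,st['tcp_pos']+A@np.array(d)); cv2.circle(c,(int((q[0]-240)*4),int((q[1]-200)*4)),4,(0,0,255),1)
cv2.imwrite('pics/w6d.png',c)
E
```

```text
(no output)
```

View pics/s6d.png

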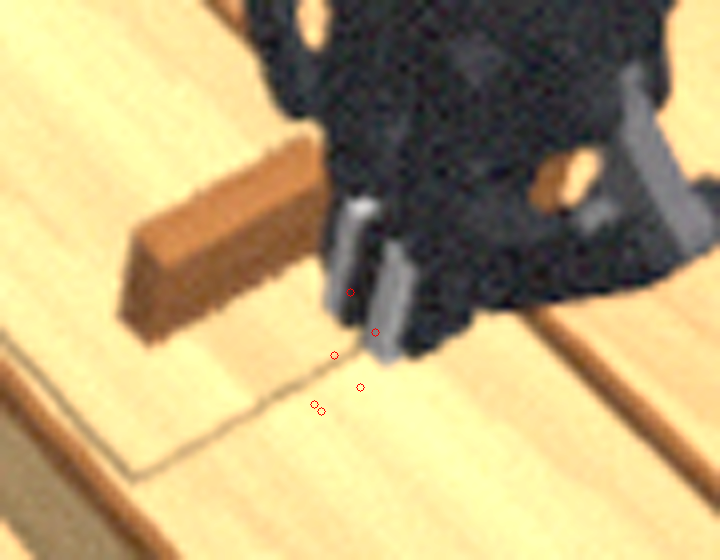

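View pics/w6d.png

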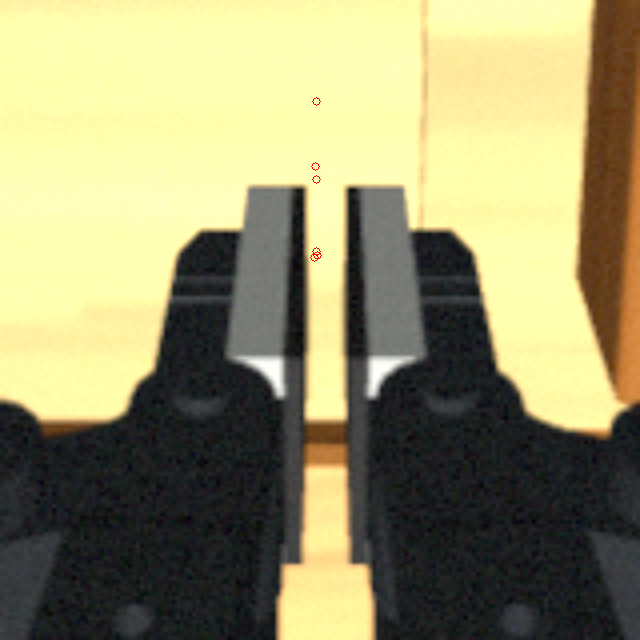

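```bash
python3 - <<'E'
from h import *
W=load('w6');S=load('s6'); st=manip.sense(); A=Ro.from_quat(st['orientation']).as_matrix()
p,e=tri(ray(W,321.7,246.5),ray(S,435.1,312.2)); print(p,e,A.T@(p-st['tcp_pos']))
print(st['tcp_pos'], A)
E
```

```text
[0.5607 0.2435 0.0826] 0.004580992541623505 [ 0.0061  0.0006 -0.0192]
[0.5546 0.2447 0.0635] [[ 0.9968 -0.0801 -0.0018]
 [-0.0801 -0.9968  0.0033]
 [-0.0021 -0.0032 -1.    ]]
```

Triangulating the fingertips from the scene and wrist views puts them about 19 mm above the reported TCP. The jaws therefore closed just above the ridge, and only the top of the tab had been held. I'll allow for this offset from here on and retry the ridge 20 mm lower.

drive_tool --commands '[{"x": 0, "y": 0, "z": -25, "rx": 0, "ry": 0, "rz": 0, "claw": 0.05}, {"x": 0, "y": 12, "z": -10, "rx": 0, "ry": 0, "rz": 0, "claw": 0.5}, {"x": 2, "y": 20, "z": 0, "rx": 0, "ry": 0, "rz": 0, "claw": 0.5}, {"x": 0, "y": 8, "z": 0, "rx": 0, "ry": 0, "rz": 0, "claw": 0.5}, {"x": 0, "y": 0, "z": 0, "rx": 0, "ry": 0, "rz": 0, "claw": 0.5}]'

```text
time_s: 7.2
tcp_pos: [0.5527, 0.2038, 0.0981]
orientation: [0.999, -0.038, -0.002, -0.001]
force: [-0.6, 0.7, 0.1]
finger_gap: 0.0427
```

```bash
python3 - <<'E'
from h import *
delta(case([0,.0545,.040]),down(CY))
E
```

```text
t 7.2 tcp [0.5527 0.2038 0.0981] F [-0.6163  0.6914  0.1065] gap 0.04271367897209667
 shift now-axes [ 1.6313  2.3039 58.1239]  target-axes [ 1.4294  2.1973 58.1333]  turn [-0.0017  0.0036  0.0042]
```

drive_tool --commands '[{"x": 1, "y": 2, "z": 12, "rx": 0, "ry": 0.003, "rz": 0.004, "claw": 0.5}, {"x": 0, "y": 0, "z": 15, "rx": 0, "ry": 0, "rz": 0, "claw": 0.5}, {"x": 0, "y": 0, "z": 15, "rx": 0, "ry": 0, "rz": 0, "claw": 0.5}, {"x": 0, "y": 0, "z": 6, "rx": 0, "ry": 0, "rz": 0, "claw": 0.5}, {"x": 0, "y": 0, "z": 0, "rx": 0, "ry": 0, "rz": 0, "claw": 0.5}]'

```text
time_s: 7.7
tcp_pos: [0.5522, 0.2021, 0.043]
orientation: [0.999, -0.041, -0.002, -0.0]
force: [-0.3, 0.6, 0.1]
finger_gap: 0.0427
```

```bash
python3 - <<'E'
from h import *
delta(case([0,.0545,.040]),down(CY))
snap('wrist','w7')
E
```

```text
t 7.7 tcp [0.5522 0.2021 0.043 ] F [-0.3263  0.6267  0.1043] gap 0.04269675439037172
 shift now-axes [1.8103 0.3926 3.021 ]  target-axes [1.7991 0.391  3.0278]  turn [-0.0007  0.0037 -0.0003]
```

View pics/w7.png

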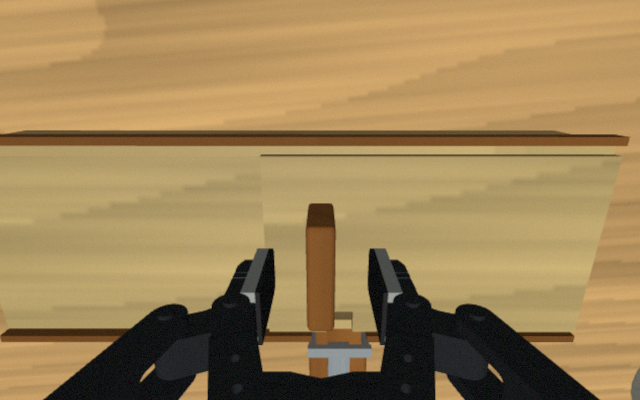

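The ridge at (321,265) is centred between the jaws and there is no contact force. Closing.

drive_tool --commands '[{"x": 0, "y": 0, "z": 0, "rx": 0, "ry": 0, "rz": 0, "claw": 0.05}, {"x": 0, "y": 0, "z": 0, "rx": 0, "ry": 0, "rz": 0, "claw": 0.05}, {"x": 0, "y": 0, "z": 0, "rx": 0, "ry": 0, "rz": 0, "claw": 0.05}, {"x": 0, "y": 0, "z": 0, "rx": 0, "ry": 0, "rz": 0, "claw": 0.05}]' --grip_force 40

```text
time_s: 8.15
tcp_pos: [0.5526, 0.2024, 0.0443]
orientation: [0.999, -0.041, -0.001, -0.001]
force: [1.3, -0.2, -6.3]
finger_gap: 0.0108
```

drive_tool --commands '[{"x": 0, "y": -5, "z": 0, "rx": 0, "ry": 0, "rz": 0, "claw": 0.05}, {"x": 0, "y": -10, "z": 0, "rx": 0, "ry": 0, "rz": 0, "claw": 0.05}, {"x": 0, "y": -10, "z": 0, "rx": 0, "ry": 0, "rz": 0, "claw": 0.05}]'

```text
time_s: 8.45
tcp_pos: [0.5547, 0.2277, 0.0443]
orientation: [0.999, -0.041, -0.001, -0.0]
force: [-0.9, -1.7, -3.2]
finger_gap: 0.0111
```

```bash
python3 - <<'E'
from h import *
delta(case([0,.1945,.043]),down(CY)); print(CR.T@manip.sense()['force'])
E
```

```text
t 8.45 tcp [0.5547 0.2277 0.0443] F [-0.9156 -1.6532 -3.2077] gap 0.011143998476349374
 shift now-axes [   1.2241 -113.8579    1.3023]  target-axes [   1.3882 -113.8562    1.2903]  turn [-0.0001  0.0028 -0.0015]
[-0.7786 -1.722  -3.2077]
```

The ridge is gripped and moving with 1.7 N of resistance.

drive_tool --commands '[{"x": 0, "y": -15, "z": 0, "rx": 0, "ry": 0, "rz": 0, "claw": 0.05}, {"x": 0, "y": -20, "z": 0, "rx": 0, "ry": 0, "rz": 0, "claw": 0.05}, {"x": 0, "y": -20, "z": 0, "rx": 0, "ry": 0, "rz": 0, "claw": 0.05}, {"x": 0, "y": -20, "z": 0, "rx": 0, "ry": 0, "rz": 0, "claw": 0.05}, {"x": 0, "y": -12, "z": 0, "rx": 0, "ry": 0, "rz": 0, "claw": 0.05}, {"x": 0, "y": -8, "z": 0, "rx": 0, "ry": 0, "rz": 0, "claw": 0.05}]'

```text
time_s: 9.05
tcp_pos: [0.5632, 0.3319, 0.0443]
orientation: [0.999, -0.04, -0.001, -0.0]
force: [2.4, -3.1, -1.7]
finger_gap: 0.0109
```

```bash
python3 - <<'E'
from h import *
delta(case([0,.1945,.043]),down(CY)); print(CR.T@manip.sense()['force'])
E
```

```text
t 9.05 tcp [0.5632 0.3319 0.0443] F [ 2.3506 -3.1235 -1.7192] gap 0.010886617658082194
 shift now-axes [ 1.3279 -9.2942  1.2885]  target-axes [ 1.3242 -9.2945  1.2897]  turn [-0.0001  0.0013  0.0002]
[ 2.5961 -2.9226 -1.7192]
```

drive_tool --commands '[{"x": 0, "y": -4, "z": 0, "rx": 0, "ry": 0, "rz": 0, "claw": 0.05}, {"x": 0, "y": -4, "z": 0, "rx": 0, "ry": 0, "rz": 0, "claw": 0.05}, {"x": 0, "y": -3, "z": 0, "rx": 0, "ry": 0, "rz": 0, "claw": 0.05}]'

```text
time_s: 9.35
tcp_pos: [0.564, 0.3422, 0.044]
orientation: [0.999, -0.04, -0.001, 0.002]
force: [-3.5, -32.9, 5.5]
finger_gap: 0.0109
```

```bash
python3 - <<'E'
from h import *
delta(case([0,.1945,.043]),down(CY)); print(CR.T@manip.sense()['force'])
E
```

```text
t 9.35 tcp [0.564  0.3422 0.044 ] F [ -3.5446 -32.8907   5.4755] gap 0.010917474905583651
 shift now-axes [1.3313 1.0482 0.9769]  target-axes [1.3297 1.0518 0.9753]  turn [0.0042 0.0021 0.0004]
[ -0.8665 -33.0698   5.4755]
```

It hit its stop after 140 mm of travel, with 33 N on it. Next I release, rise and move toward the well.

drive_tool --commands '[{"x": 0, "y": 0, "z": 0, "rx": 0, "ry": 0, "rz": 0, "claw": 0.5}, {"x": 0, "y": 0, "z": 0, "rx": 0, "ry": 0, "rz": 0, "claw": 0.5}, {"x": 0, "y": 0, "z": -20, "rx": 0, "ry": 0, "rz": 0, "claw": 0.5}, {"x": 0, "y": 0, "z": -40, "rx": 0, "ry": 0, "rz": 0, "claw": 0.5}, {"x": 0, "y": 20, "z": -40, "rx": 0, "ry": 0, "rz": 0, "claw": 0.5}, {"x": -10, "y": 45, "z": -10, "rx": 0, "ry": 0, "rz": 0, "claw": 0.5}, {"x": -10, "y": 45, "z": 0, "rx": 0, "ry": 0, "rz": 0, "claw": 0.5}, {"x": -10, "y": 45, "z": 0, "rx": 0, "ry": 0, "rz": 0, "claw": 0.5}, {"x": 0, "y": 30, "z": 0, "rx": 0, "ry": 0, "rz": 0, "claw": 0.5}, {"x": 0, "y": 0, "z": 0, "rx": 0, "ry": 0, "rz": 0, "claw": 0.5}]'

```text
time_s: 10.35
tcp_pos: [0.5167, 0.1556, 0.1616]
orientation: [0.999, -0.04, -0.0, -0.0]
force: [0.4, -0.2, 0.5]
finger_gap: 0.0427
```

```bash
python3 - <<'E'
from h import *
delta(case([0,-.019,.15]),down(CY+np.pi/2))
snap('wrist','w8');snap('scene','s8');
im=snap('top','t8')['pixels'][:,:,::-1]
cv2.imwrite('pics/t8c.png',cv2.resize(im[150:250,60:280],None,fx=3.5,fy=3.5,interpolation=cv2.INTER_CUBIC))
print(manip.sense()['joint_pos'])
E
```

```text
t 10.35 tcp [0.5167 0.1556 0.1616] F [ 0.3615 -0.164   0.5248] gap 0.042657671658915236
 shift now-axes [33.3505 24.725  11.5609]  target-axes [-24.6947  33.3665  11.5794]  turn [-0.0006 -0.0004 -1.5701]
[ 0.2497 -0.1613  1.7917  0.0011  1.512   1.8987]
```

View pics/w8.png

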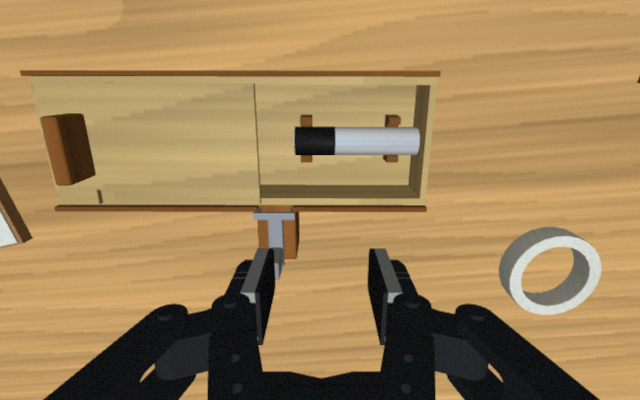

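View pics/s8.png

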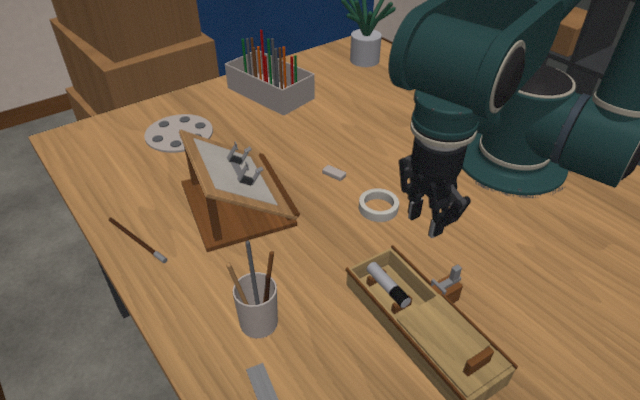

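The lid is fully open. The marker is visible in the wrist view from its cap end (295,140) to its far end (419,141), and the tape and eraser have not moved.

```bash
python3 - <<'E'
from h import *
W=load('w8')
for z in(.029,.035,.041):
    a,b=[CR.T@(onz(W,u,v,z)-CO) for u,v in((295,140),(419.5,140.5))]; print(z,a,b,(a+b)/2,a[1]-b[1])
print('lid -y edge',CR.T@(onz(W,255,85,.051)-CO))
E
```

```text
0.029 [0.0002 0.028  0.029 ] [-0.     -0.0781  0.029 ] [ 0.0001 -0.0251  0.029 ] 0.10609456177690743
0.035 [0.0012 0.0275 0.035 ] [ 0.0009 -0.0764  0.035 ] [ 0.001  -0.0245  0.035 ] 0.10394692196413409
0.041 [0.0021 0.0271 0.041 ] [ 0.0019 -0.0747  0.041 ] [ 0.002  -0.0238  0.041 ] 0.1017992821513608
lid -y edge [0.045  0.0555 0.051 ]
```

drive_tool --commands '[{"x": 0, "y": 0, "z": 0, "rx": 0, "ry": 0, "rz": -0.14, "claw": 0.5}, {"x": 0, "y": 0, "z": 0, "rx": 0, "ry": 0, "rz": -0.14, "claw": 0.5}, {"x": 0, "y": 0, "z": 0, "rx": 0, "ry": 0, "rz": -0.14, "claw": 0.5}, {"x": 0, "y": 0, "z": 0, "rx": 0, "ry": 0, "rz": -0.14, "claw": 0.5}, {"x": 0, "y": 0, "z": 0, "rx": 0, "ry": 0, "rz": -0.14, "claw": 0.5}, {"x": 0, "y": 0, "z": 0, "rx": 0, "ry": 0, "rz": -0.14, "claw": 0.5}, {"x": 0, "y": 0, "z": 0, "rx": 0, "ry": 0, "rz": -0.14, "claw": 0.5}, {"x": 0, "y": 0, "z": 0, "rx": 0, "ry": 0, "rz": -0.14, "claw": 0.5}, {"x": 0, "y": 0, "z": 0, "rx": 0, "ry": 0, "rz": -0.14, "claw": 0.5}, {"x": 0, "y": 0, "z": 0, "rx": 0, "ry": 0, "rz": -0.14, "claw": 0.5}, {"x": 0, "y": 0, "z": 0, "rx": 0, "ry": 0, "rz": -0.12, "claw": 0.5}, {"x": 0, "y": 0, "z": 0, "rx": 0, "ry": 0, "rz": 0, "claw": 0.5}]'

```text
time_s: 11.7
tcp_pos: [0.5181, 0.1745, 0.1578]
orientation: [0.725, 0.689, -0.001, -0.004]
force: [-0.5, -0.0, 0.2]
finger_gap: 0.0425
```

```bash
python3 - <<'E'
from h import *
delta(case([0,-.024,.08]),down(CY+np.pi/2))
E
```

```text
t 11.7 tcp [0.5181 0.1745 0.1578] F [-0.5037 -0.0096  0.1719] gap 0.04245650757317996
 shift now-axes [-49.9792  32.6813  77.3488]  target-axes [-48.6928  33.5351  77.8026]  turn [-0.0081 -0.0038  0.0301]
```

drive_tool --commands '[{"x": -16, "y": 11, "z": 0, "rx": -0.008, "ry": -0.004, "rz": 0.03, "claw": 0.5}, {"x": -18, "y": 12, "z": 15, "rx": 0, "ry": 0, "rz": 0, "claw": 0.5}, {"x": -10, "y": 8, "z": 25, "rx": 0, "ry": 0, "rz": 0, "claw": 0.5}, {"x": 0, "y": 0, "z": 10, "rx": 0, "ry": 0, "rz": 0, "claw": 0.5}, {"x": 0, "y": 0, "z": 0, "rx": 0, "ry": 0, "rz": 0, "claw": 0.5}]'

```text
time_s: 12.2
tcp_pos: [0.5485, 0.1281, 0.1063]
orientation: [0.741, 0.671, 0.0, 0.001]
force: [0.3, 0.2, 0.3]
finger_gap: 0.0427
```

```bash
python3 - <<'E'
from h import *
delta(case([0,-.024,-.007]),down(CY+np.pi/2))
snap('wrist','w9')
E
```

```text
t 12.2 tcp [0.5485 0.1281 0.1063] F [0.2634 0.2326 0.3281] gap 0.042721501472372546
 shift now-axes [ -4.8272  -0.6776 113.2569]  target-axes [ -4.8543  -0.5918 113.2562]  turn [ 0.0015  0.0003 -0.0174]
```

View pics/w9.png

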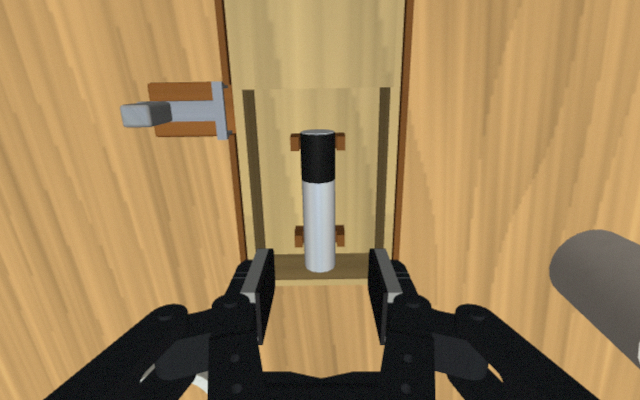

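The marker is centred between the jaws at columns 303–335. Descending.

drive_tool --commands '[{"x": -4, "y": 0, "z": 15, "rx": 0, "ry": 0, "rz": -0.017, "claw": 0.5}, {"x": 0, "y": 0, "z": 25, "rx": 0, "ry": 0, "rz": 0, "claw": 0.5}, {"x": 0, "y": 0, "z": 25, "rx": 0, "ry": 0, "rz": 0, "claw": 0.5}, {"x": 0, "y": 0, "z": 15, "rx": 0, "ry": 0, "rz": 0, "claw": 0.5}, {"x": 0, "y": 0, "z": 5, "rx": 0, "ry": 0, "rz": 0, "claw": 0.5}, {"x": 0, "y": 0, "z": 0, "rx": 0, "ry": 0, "rz": 0, "claw": 0.5}]'

```text
time_s: 12.85
tcp_pos: [0.5497, 0.1256, 0.0212]
orientation: [0.734, 0.679, 0.003, 0.002]
force: [-0.8, -1.1, 0.1]
finger_gap: 0.0428
```

```bash
python3 - <<'E'
from h import *
delta(case([0,-.024,-.007]),down(CY+np.pi/2))
snap('wrist','w10'); im=snap('scene','s10')['pixels'][:,:,::-1]
cv2.imwrite('pics/s10c.png',np.clip(cv2.resize(im[180:340,330:530],None,fx=4,fy=3.7,interpolation=cv2.INTER_CUBIC)*1.5,0,255).astype(np.uint8))
E
```

```text
t 12.85 tcp [0.5497 0.1256 0.0212] F [-0.7658 -1.1114  0.0995] gap 0.042784609304329514
 shift now-axes [-2.5293 -2.1367 28.2207]  target-axes [-2.4981 -1.9102 28.2397]  turn [ 0.0078 -0.0013  0.003 ]
```

View pics/w10.png

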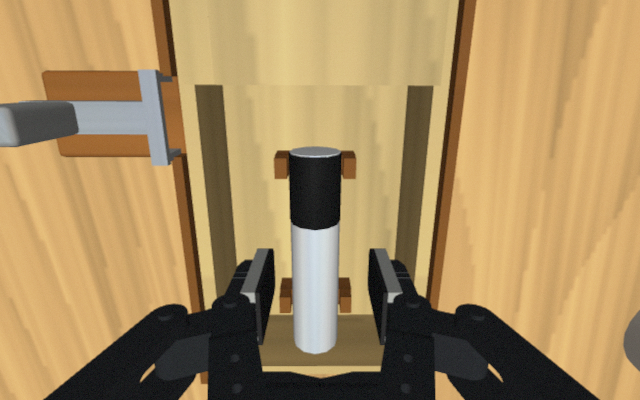

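View pics/s10c.png

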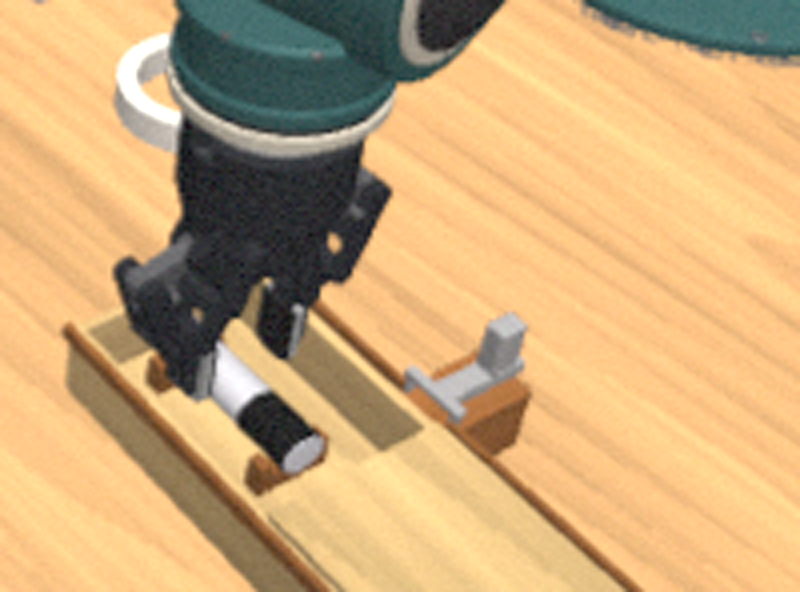

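drive_tool --commands '[{"x": -2, "y": -1, "z": 10, "rx": 0.008, "ry": 0, "rz": 0.003, "claw": 0.5}, {"x": 0, "y": 0, "z": 8, "rx": 0, "ry": 0, "rz": 0, "claw": 0.5}, {"x": 0, "y": 0, "z": 3, "rx": 0, "ry": 0, "rz": 0, "claw": 0.5}, {"x": 0, "y": 0, "z": 0, "rx": 0, "ry": 0, "rz": 0, "claw": 0.5}]'

```text
time_s: 13.35
tcp_pos: [0.5503, 0.1238, 0.0017]
orientation: [0.735, 0.678, 0.002, 0.0]
force: [0.7, 0.5, 0.3]
finger_gap: 0.0424
```

```bash
python3 - <<'E'
from h import *
delta(case([0,-.024,-.007]),down(CY+np.pi/2))
E
```

```text
t 13.35 tcp [0.5503 0.1238 0.0017] F [0.6913 0.4886 0.3226] gap 0.04236507242881408
 shift now-axes [-0.7572 -2.6988  8.7226]  target-axes [-0.7351 -2.6677  8.7341]  turn [ 0.0036 -0.0025 -0.0002]
```

drive_tool --commands '[{"x": 0, "y": -2, "z": 5, "rx": 0.003, "ry": -0.002, "rz": 0, "claw": 0.5}, {"x": 0, "y": 0, "z": 0, "rx": 0, "ry": 0, "rz": 0, "claw": 0.5}]'

```text
time_s: 13.55
tcp_pos: [0.5482, 0.1239, -0.0036]
orientation: [0.735, 0.678, 0.0, 0.0]
force: [-0.1, 0.1, 0.5]
finger_gap: 0.0425
```

drive_tool --commands '[{"x": 0, "y": 0, "z": 0, "rx": 0, "ry": 0, "rz": 0, "claw": 0.15}, {"x": 0, "y": 0, "z": 0, "rx": 0, "ry": 0, "rz": 0, "claw": 0.15}, {"x": 0, "y": 0, "z": 0, "rx": 0, "ry": 0, "rz": 0, "claw": 0.15}, {"x": 0, "y": 0, "z": 0, "rx": 0, "ry": 0, "rz": 0, "claw": 0.15}]' --grip_force 50

```text
time_s: 13.95
tcp_pos: [0.5484, 0.1241, -0.0031]
orientation: [0.735, 0.678, 0.001, 0.0]
force: [0.5, -0.4, -0.3]
finger_gap: 0.0223
```

```bash
python3 - <<'E'
from h import *
delta(case([0,-.024,.12]),down(CY+np.pi/2))
snap('wrist','w11')
E
```

```text
t 13.95 tcp [ 0.5484  0.1241 -0.0031] F [ 0.4932 -0.363  -0.3474] gap 0.022302776226947
 shift now-axes [  -0.8078   -0.6847 -123.0908]  target-axes [  -0.8658   -0.8144 -123.0896]  turn [ 0.0011 -0.0005 -0.0002]
```

View pics/w11.png

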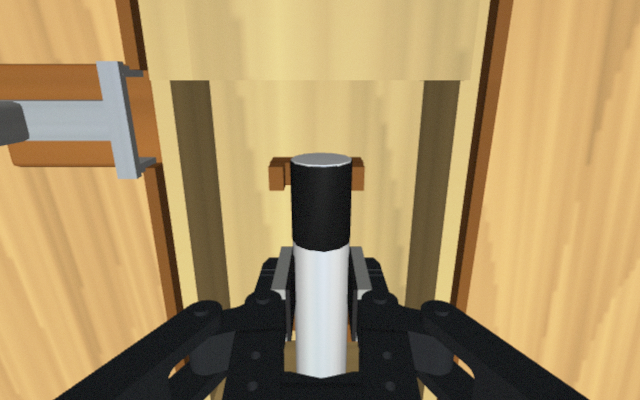

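The marker is held with a 22.3 mm reading, the same small under-reading as on the 12 mm parts. Lifting straight up.

drive_tool --commands '[{"x": 0, "y": 0, "z": -8, "rx": 0, "ry": 0, "rz": 0, "claw": 0.1}, {"x": 0, "y": 0, "z": -25, "rx": 0, "ry": 0, "rz": 0, "claw": 0.1}, {"x": 0, "y": 0, "z": -40, "rx": 0, "ry": 0, "rz": 0, "claw": 0.1}, {"x": 0, "y": 0, "z": -40, "rx": 0, "ry": 0, "rz": 0, "claw": 0.1}, {"x": 0, "y": 0, "z": -40, "rx": 0, "ry": 0, "rz": 0, "claw": 0.1}, {"x": 0, "y": 0, "z": -40, "rx": 0, "ry": 0, "rz": 0, "claw": 0.1}, {"x": 0, "y": 0, "z": 0, "rx": 0, "ry": 0, "rz": 0, "claw": 0.1}]' --grip_force 70

```text
time_s: 14.7
tcp_pos: [0.5469, 0.1237, 0.2001]
orientation: [0.735, 0.678, 0.0, -0.0]
force: [0.4, 0.1, -0.4]
finger_gap: 0.0216
```

```bash
cat >> h.py <<'E'
KY=np.radians(-13.75)
def clipR():
    h=np.array([np.cos(KY),np.sin(KY),0]); y=np.array([-np.sin(KY),np.cos(KY),0]); ez=np.array([0,0,1.])
    c,s=np.cos(np.radians(35)),np.sin(np.radians(35)); return np.c_[c*h+s*ez,y,-s*h+c*ez]
KR=clipR(); KO=np.array([.638,-.2681,.0982])-.0095*KR[:,0]
def clip(p): return KO+KR@np.array(p)
# tool: x = clip y, z = -clip z, y = z cross x
TR=np.c_[KR[:,1],np.cross(-KR[:,2],KR[:,1]),-KR[:,2]]
E
python3 - <<'E'
from h import *
print('seat',clip([0,0,.027]),np.linalg.det(TR)); print(TR)
delta(clip([0,0,.12]),TR)
snap('wrist','w12');snap('scene','s12');snap('top','t12')
E
```

```text
seat [ 0.6154 -0.2626  0.1149] 0.9999999999999999
[[ 0.2377  0.7957  0.5571]
 [ 0.9713 -0.1947 -0.1363]
 [ 0.      0.5736 -0.8192]]
t 14.7 tcp [0.5469 0.1237 0.2001] F [ 0.3795  0.098  -0.4182] gap 0.021561236077599296
 shift now-axes [-371.0292   47.036     8.9391]  target-axes [-358.9486   80.8555   67.626 ]  turn [-0.6096 -0.0486  0.1535]
```

View pics/w12.png

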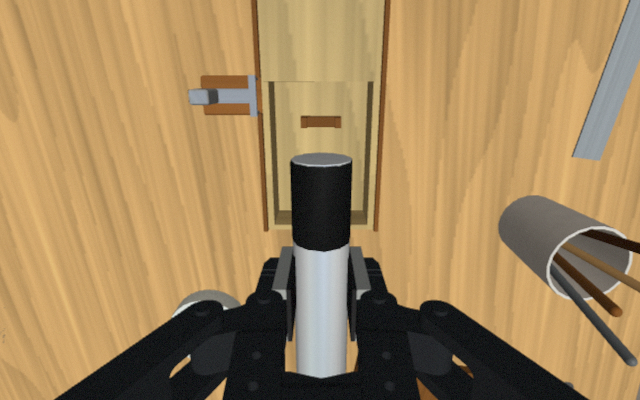

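View pics/s12.png

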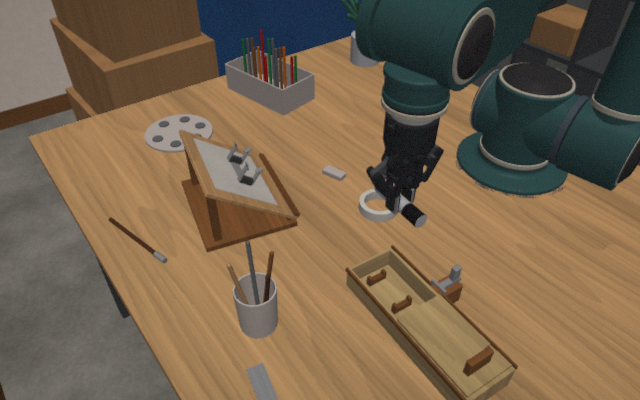

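```bash
python3 - <<'E'
from h import *
W=load('w12'); st=manip.sense(); A=Ro.from_quat(st['orientation']).as_matrix()
f=lambda d:proj(W,st['tcp_pos']+A@np.array(d))
for ox in(-.003,0,.003):
  print(ox,'cap top edge',f((.052+ox,0,-.032-.012)),'cap bottom edge',f((.052+ox,0,-.032+.012)),'mid sides',f((.052+ox,.012,-.032)),f((.052+ox,-.012,-.032)))
im=W['pixels'][:,:,::-1]; cv2.imwrite('pics/w12c.png',np.clip(cv2.resize(im[140:260,260:380],None,fx=5,fy=5,interpolation=cv2.INTER_CUBIC)*2,0,255).astype(np.uint8))
S=load('s12'); im=S['pixels'][:,:,::-1]; cv2.imwrite('pics/s12c.png',np.clip(cv2.resize(im[150:240,350:450],None,fx=6,fy=6,interpolation=cv2.INTER_CUBIC)*2,0,255).astype(np.uint8))
for d in((.052,0,-.032),(-.052,0,-.032)): print(proj(S,st['tcp_pos']+A@np.array(d)), (proj(S,st['tcp_pos']+A@np.array(d))-[350,150])*6)
E
```

```text
-0.003 cap top edge [315.65  169.307] cap bottom edge [315.9352 156.4759] mid sides [345.2087 162.332 ] [286.3541 162.4179]
0 cap top edge [315.6166 161.4523] cap bottom edge [315.9085 149.7211] mid sides [345.3718 155.0738] [286.131 155.149]
0.003 cap top edge [315.5827 153.4848] cap bottom edge [315.8815 142.8837] mid sides [345.537  147.7198] [285.9049 147.7839]
[420.5577 224.0679] [423.3461 444.4074]
[379.2676 187.8159] [175.6059 226.8956]
```

View pics/w12c.png

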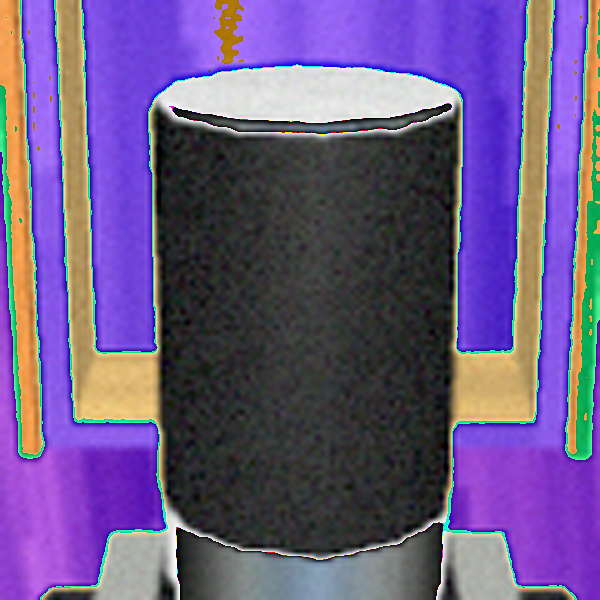

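View pics/s12c.png

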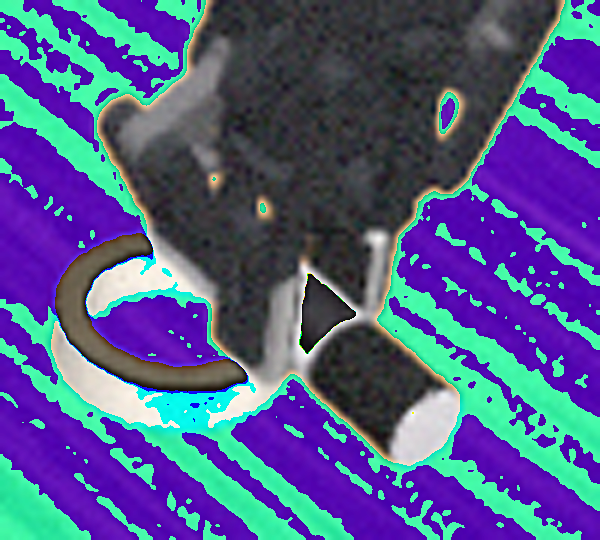

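drive_tool --commands '[{"x": 0, "y": 0, "z": -10, "rx": -0.122, "ry": -0.01, "rz": 0.031, "claw": 0.1}, {"x": 0, "y": 0, "z": 0, "rx": -0.122, "ry": -0.01, "rz": 0.031, "claw": 0.1}, {"x": 0, "y": 0, "z": 0, "rx": -0.122, "ry": -0.01, "rz": 0.031, "claw": 0.1}, {"x": 0, "y": 0, "z": 0, "rx": -0.122, "ry": -0.01, "rz": 0.031, "claw": 0.1}, {"x": 0, "y": 0, "z": 0, "rx": -0.122, "ry": -0.01, "rz": 0.031, "claw": 0.1}, {"x": 0, "y": 0, "z": 0, "rx": 0, "ry": 0, "rz": 0, "claw": 0.1}]'

```text
time_s: 15.45
tcp_pos: [0.5431, 0.1223, 0.1913]
orientation: [0.751, 0.587, 0.183, 0.24]
force: [0.1, -0.3, -0.3]
finger_gap: 0.0218
```

```bash
python3 - <<'E'
from h import *
delta(clip([0,0,.12]),TR); print(manip.sense()['joint_pos'])
# scene bias check with case corners at start
S=load('scene0')
for nm,p in(('-y+x rail',(.054,-.083,.052)),('-y-x',(-.054,-.083,.052)),('+y-x',(-.054,.23,.052))): print(nm,proj(S,case(p)),(proj(S,case(p))-[340,240])*3.7)
S=load('s12');
for nm,p in (('tab top c',(-.0975,.045,.083)),('ridge top c',(0,.1945,.082))): print(nm,proj(S,case(p)))
E
```

```text
t 15.45 tcp [0.5431 0.1223 0.1913] F [ 0.0876 -0.3451 -0.2919] gap 0.021786445369343977
 shift now-axes [-355.9336   88.8927   65.7953]  target-axes [-356.6088   88.6474   62.3818]  turn [ 0.0012  0.0093 -0.0009]
[ 0.3631 -0.4813  2.0795 -0.3927  1.0585  0.716 ]
-y+x rail [345.1817 268.003 ] [ 19.1723 103.6111]
-y-x [390.6422 245.7079] [187.3763  21.1193]
+y-x [516.2752 367.6044] [652.2182 472.1364]
tab top c [456.3426 267.7854]
ridge top c [479.0793 356.4963]
```

drive_tool --commands '[{"x": -35, "y": 10, "z": 0, "rx": 0, "ry": 0.009, "rz": 0, "claw": 0.1}, {"x": -40, "y": 10, "z": 0, "rx": 0, "ry": 0, "rz": 0, "claw": 0.1}, {"x": -40, "y": 10, "z": 5, "rx": 0, "ry": 0, "rz": 0, "claw": 0.1}, {"x": -40, "y": 10, "z": 5, "rx": 0, "ry": 0, "rz": 0, "claw": 0.1}, {"x": -40, "y": 10, "z": 5, "rx": 0, "ry": 0, "rz": 0, "claw": 0.1}, {"x": -40, "y": 10, "z": 5, "rx": 0, "ry": 0, "rz": 0, "claw": 0.1}, {"x": -40, "y": 10, "z": 5, "rx": 0, "ry": 0, "rz": 0, "claw": 0.1}, {"x": -35, "y": 5, "z": 5, "rx": 0, "ry": 0, "rz": 0, "claw": 0.1}, {"x": -20, "y": 0, "z": 0, "rx": 0, "ry": 0, "rz": 0, "claw": 0.1}, {"x": 0, "y": 0, "z": 0, "rx": 0, "ry": 0, "rz": 0, "claw": 0.1}]'

```text
time_s: 16.45
tcp_pos: [0.5418, -0.2289, 0.2018]
orientation: [0.748, 0.598, 0.183, 0.223]
force: [-0.1, 1.0, -0.9]
finger_gap: 0.0213
```

```bash
python3 - <<'E'
from h import *
delta(clip([0,0,.12]),TR); print(manip.sense()['joint_pos'])
E
```

```text
t 16.45 tcp [ 0.5418 -0.2289  0.2018] F [-0.1221  1.0266 -0.9151] gap 0.02126102021342093
 shift now-axes [-15.7508  15.717   23.1152]  target-axes [-15.1652  15.2982  23.7782]  turn [-0.0258 -0.017   0.0121]
[-0.5382 -0.4496  2.0337  0.2124  1.0076 -0.3786]
```

drive_tool --commands '[{"x": -8, "y": 8, "z": 8, "rx": -0.026, "ry": -0.017, "rz": 0.012, "claw": 0.1}, {"x": -7, "y": 7, "z": 8, "rx": 0, "ry": 0, "rz": 0, "claw": 0.1}, {"x": 0, "y": 0, "z": 0, "rx": 0, "ry": 0, "rz": 0, "claw": 0.1}, {"x": 0, "y": 0, "z": 0, "rx": 0, "ry": 0, "rz": 0, "claw": 0.1}]'

```text
time_s: 16.85
tcp_pos: [0.5597, -0.2492, 0.194]
orientation: [0.751, 0.59, 0.186, 0.232]
force: [0.2, 0.1, -0.6]
finger_gap: 0.0218
```

```bash
python3 - <<'E'
from h import *
delta(clip([0,0,.12]),TR)
def crop(im,x,y,w,h,k,fn): cv2.imwrite('pics/'+fn+'.png',np.clip(cv2.resize(im[y:y+h,x:x+w],None,fx=k,fy=k,interpolation=cv2.INTER_CUBIC).astype(float)*1.5,0,255).astype(np.uint8))
s=snap('scene','s13');t=snap('top','t13');snap('wrist','w13')
st=manip.sense(); print(st['tcp_pos'],proj(s,st['tcp_pos']),proj(t,st['tcp_pos']))
crop(s['pixels'][:,:,::-1],190,90,130,110,6,'s13c'); crop(t['pixels'][:,:,::-1],360,100,150,120,5,'t13c')
E
```

```text
t 16.85 tcp [ 0.5597 -0.2492  0.194 ] F [ 0.1789  0.1074 -0.6238] gap 0.021793825780433533
 shift now-axes [0.1801 1.5417 4.6655]  target-axes [0.2042 1.5109 4.6746]  turn [-0.0067 -0.0056 -0.0014]
[ 0.5597 -0.2491  0.1946] [266.9281 124.1864] [432.2053 198.9203]
```

View pics/s13c.png

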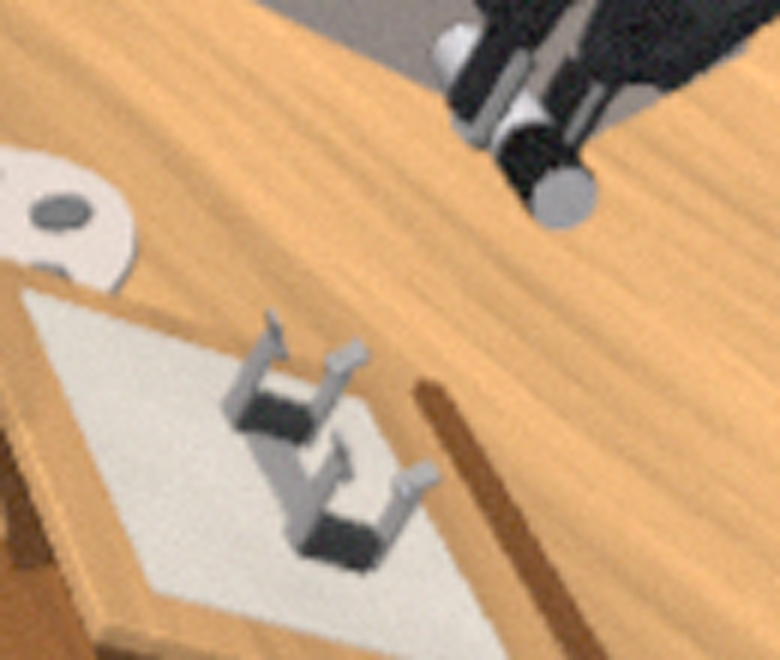

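View pics/t13c.png

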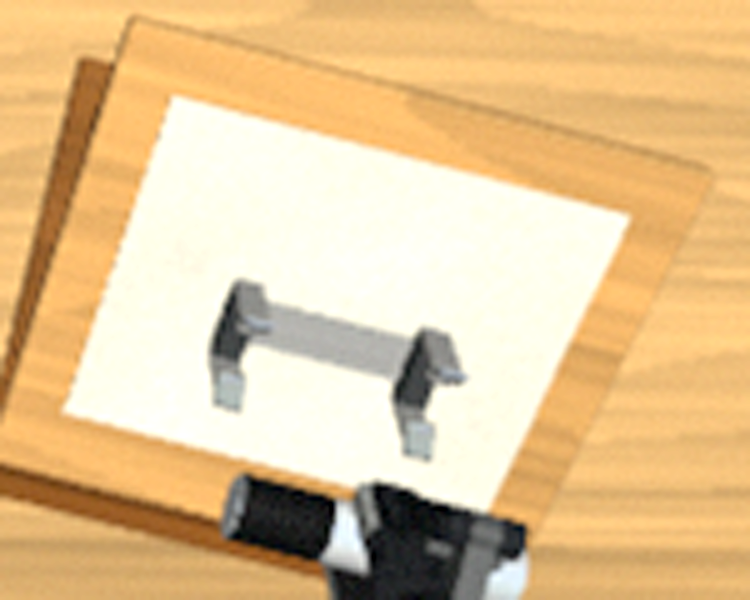

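View pics/w13.png

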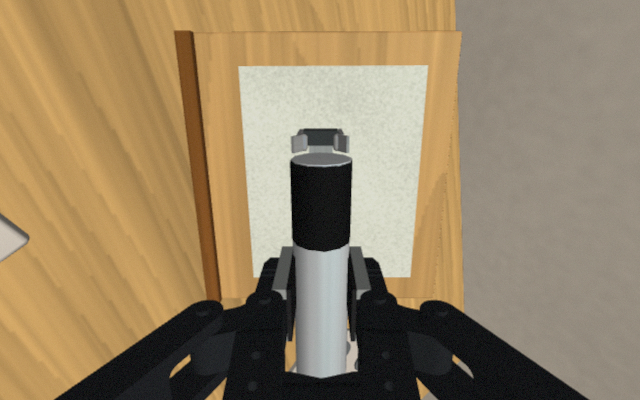

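```bash
python3 - <<'E'
from h import *
S=load('s13');T=load('t13'); st=manip.sense(); A=Ro.from_quat(st['orientation']).as_matrix()
p,e=tri(ray(S,190+564.5/6-.5,90+198.5/6-.5),ray(T,360+236.5/5-.5,100+508.5/5-.5)); print('cap end',p,e)
print('in tool',A.T@(p-st['tcp_pos'])); c=p-.052*A[:,0]; print('centre',c,'tool',A.T@(c-st['tcp_pos']),'clip',KR.T@(c-KO))
print('tcp in clip',KR.T@(st['tcp_pos']-KO))
E
```

```text
cap end [ 0.5537 -0.1948  0.2234] 0.0004305394387688646
in tool [ 0.0515  0.0009 -0.0341]
centre [ 0.5414 -0.2453  0.2232] tool [-0.0005  0.0009 -0.0341] clip [-0.0001 -0.0008  0.1593]
tcp in clip [-0.0012 -0.0001  0.1252]
```

The marker centre triangulates to within 1 mm of the clip axis in x and y, 159 mm out from the board. I'll approach to about 60 mm out and recheck.

drive_tool --commands '[{"x": 1, "y": 0, "z": 15, "rx": -0.007, "ry": -0.006, "rz": -0.001, "claw": 0.1}, {"x": 0, "y": 0, "z": 20, "rx": 0, "ry": 0, "rz": 0, "claw": 0.1}, {"x": 0, "y": 0, "z": 20, "rx": 0, "ry": 0, "rz": 0, "claw": 0.1}, {"x": 0, "y": 0, "z": 15, "rx": 0, "ry": 0, "rz": 0, "claw": 0.1}, {"x": 0, "y": 0, "z": 8, "rx": 0, "ry": 0, "rz": 0, "claw": 0.1}, {"x": 0, "y": 0, "z": 0, "rx": 0, "ry": 0, "rz": 0, "claw": 0.1}]'

```text
time_s: 17.6
tcp_pos: [0.6054, -0.257, 0.1317]
orientation: [0.749, 0.589, 0.187, 0.239]
force: [-0.1, 0.3, -0.5]
finger_gap: 0.0212
```

```bash
cat > clipm.py <<'E'
from h import *
import sys
n=sys.argv[1]
def crop(im,x,y,w,h,k,fn): cv2.imwrite('pics/'+fn+'.png',np.clip(cv2.resize(im[y:y+h,x:x+w],None,fx=k,fy=k,interpolation=cv2.INTER_CUBIC).astype(float)*1.5,0,255).astype(np.uint8))
s=snap('scene','s'+n);t=snap('top','t'+n)
crop(s['pixels'][:,:,::-1],210,100,80,90,6,'s%sc'%n); crop(t['pixels'][:,:,::-1],380,140,100,80,6,'t%sc'%n)
st=manip.sense(); A=Ro.from_quat(st['orientation']).as_matrix()
c=st['tcp_pos']+A@np.array([-.0005,.0009,-.0341]); print('marker in clip (nominal)',KR.T@(c-KO),'clip-frame force',KR.T@st['force'])
delta(clip([0,0,-.007]),TR)
E
python3 clipm.py 14
```

```text
marker in clip (nominal) [0.002  0.0023 0.0823] clip-frame force [ 0.0318  0.2188 -0.3086]
t 17.7 tcp [ 0.6053 -0.2572  0.133 ] F [ 0.2493  0.1642 -0.2346] gap 0.021371888303810104
 shift now-axes [-2.8114 -1.7506 55.2002]  target-axes [-2.834  -1.3536 55.2102]  turn [0.007  0.0003 0.003 ]
```

View pics/s14c.png

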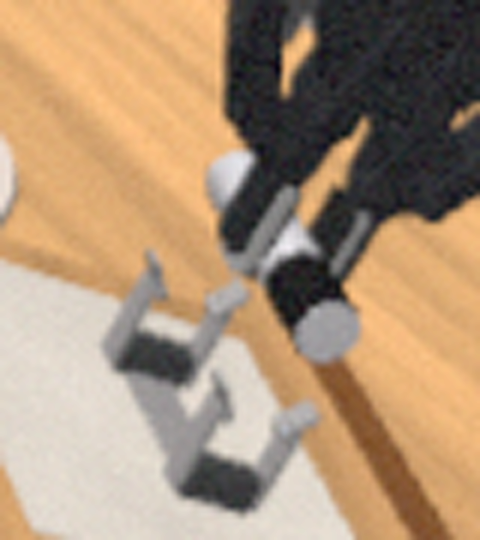

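View pics/t14c.png

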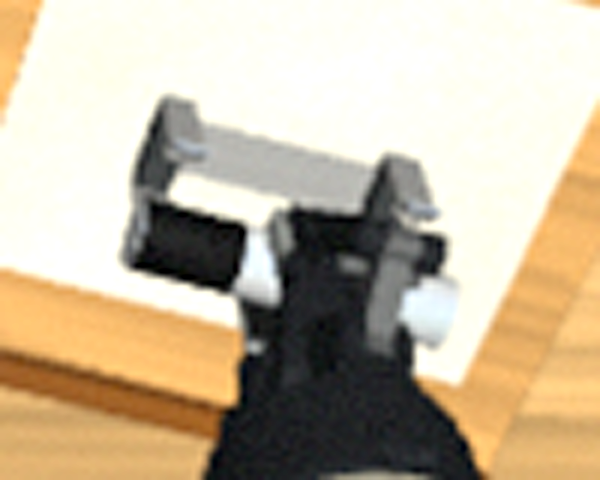

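```bash
cat > capm.py <<'E'
from h import *
def cap(n,sc,tc,so=(210,100),to=(380,140),k=6):
    S=load('s'+n);T=load('t'+n); st=manip.sense(); A=Ro.from_quat(st['orientation']).as_matrix()
    p,e=tri(ray(S,so[0]+(sc[0]+.5)/k-.5,so[1]+(sc[1]+.5)/k-.5),ray(T,to[0]+(tc[0]+.5)/k-.5,to[1]+(tc[1]+.5)/k-.5))
    c=p-.052*A[:,0]; print('err',e,'centre clip',KR.T@(c-KO),'tool',A.T@(c-st['tcp_pos']),'axis in clip',KR.T@A[:,0])
E
python3 -c "
from capm import *
cap('14',(327,332),(138,233))"
```

```text
err 0.000657280306359572 centre clip [0.0019 0.0025 0.0815] tool [-0.0004  0.0008 -0.0332] axis in clip [-0.003   1.     -0.0003]
```

drive_tool --commands '[{"x": -2.5, "y": -2, "z": 8, "rx": 0.006, "ry": 0, "rz": 0.003, "claw": 0.1}, {"x": 0, "y": 0, "z": 6, "rx": 0, "ry": 0, "rz": 0, "claw": 0.1}, {"x": 0, "y": 0, "z": 0, "rx": 0, "ry": 0, "rz": 0, "claw": 0.1}, {"x": 0, "y": 0, "z": 0, "rx": 0, "ry": 0, "rz": 0, "claw": 0.1}]'

```text
time_s: 18.1
tcp_pos: [0.6115, -0.262, 0.1217]
orientation: [0.75, 0.588, 0.186, 0.238]
force: [0.9, -0.1, -1.0]
finger_gap: 0.0218
```

```bash
python3 clipm.py 15
```

```text
marker in clip (nominal) [ 0.0015 -0.0007  0.069 ] clip-frame force [-0.0639 -0.3079 -0.3931]
t 18.2 tcp [ 0.6115 -0.2619  0.1218] F [ 0.0949 -0.3402 -0.3586] gap 0.02159716752617755
 shift now-axes [ 0.3375 -0.8497 41.9388]  target-axes [ 0.2874 -0.7112 41.9418]  turn [ 0.0033  0.0012 -0.0002]
```

View pics/s15c.png

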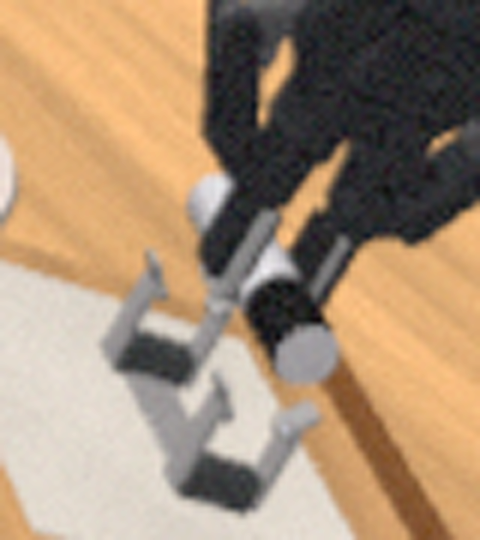

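View pics/t15c.png

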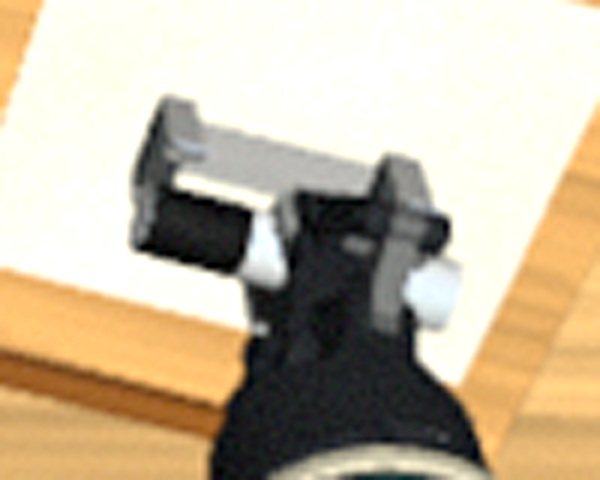

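```bash
python3 -c "
from capm import *
cap('15',(306,354),(145,219))"
```

```text
err 2.2936507889954877e-05 centre clip [ 0.0017 -0.0008  0.0698] tool [-0.0006  0.0011 -0.0349] axis in clip [ 0.0002  1.     -0.0012]
```

drive_tool --commands '[{"x": 0, "y": -1, "z": 8, "rx": 0.003, "ry": 0, "rz": 0, "claw": 0.1}, {"x": 0, "y": 0, "z": 6, "rx": 0, "ry": 0, "rz": 0, "claw": 0.1}, {"x": 0, "y": 0, "z": 0, "rx": 0, "ry": 0, "rz": 0, "claw": 0.1}]'

```text
time_s: 18.5
tcp_pos: [0.6191, -0.2638, 0.1091]
orientation: [0.75, 0.589, 0.185, 0.237]
force: [0.7, -0.3, -1.5]
finger_gap: 0.0215
```

```bash
python3 clipm.py 16
```

```text
marker in clip (nominal) [ 0.001  -0.0008  0.0547] clip-frame force [-0.4686  0.9394 -0.044 ]
t 18.6 tcp [ 0.619  -0.2638  0.1098] F [-0.125   0.9977 -0.3049] gap 0.021446500980050482
 shift now-axes [ 0.4249 -0.2018 27.6421]  target-axes [ 0.3832 -0.1703 27.6429]  turn [ 0.0011  0.0015 -0.0001]
```

View pics/s16c.png

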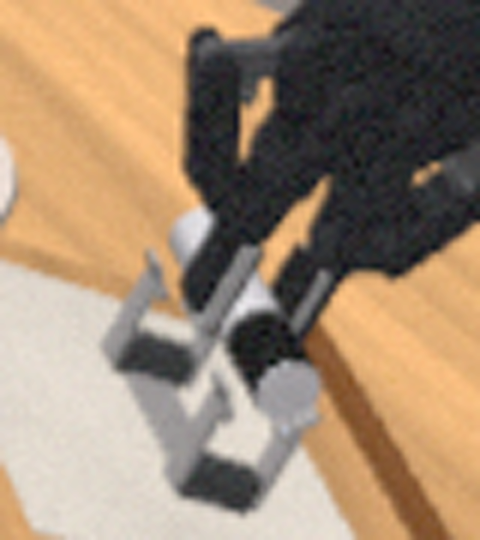

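Still on the clip axis within about 1 mm. Pushing in now, with higher grip so the marker does not slip.

drive_tool --commands '[{"x": 0.5, "y": -0.5, "z": 4, "rx": 0, "ry": 0, "rz": 0, "claw": 0.1}, {"x": 0, "y": 0, "z": 5, "rx": 0, "ry": 0, "rz": 0, "claw": 0.1}, {"x": 0, "y": 0, "z": 5, "rx": 0, "ry": 0, "rz": 0, "claw": 0.1}]' --grip_force 90

```text
time_s: 18.9
tcp_pos: [0.6268, -0.2652, 0.0981]
orientation: [0.75, 0.589, 0.185, 0.238]
force: [-9.8, 2.0, 1.9]
finger_gap: 0.0203
```

```bash
python3 -c "
from h import *
st=manip.sense(); A=Ro.from_quat(st['orientation']).as_matrix()
c=st['tcp_pos']+A@np.array([-.0005,.0009,-.0341]); print('marker in clip (nominal)',KR.T@(c-KO),'clip-frame force',KR.T@st['force'])
delta(clip([0,0,-.007]),TR)"
```

```text
marker in clip (nominal) [ 0.0008 -0.0003  0.0407] clip-frame force [-7.0979 -0.4306  7.2659]
t 18.9 tcp [ 0.6268 -0.2652  0.0981] F [-9.7981  1.9542  1.8806] gap 0.020329344894351873
 shift now-axes [-0.0846  0.0053 13.5581]  target-axes [-0.1069  0.0261 13.5579]  turn [0.0015 0.0016 0.0002]
```

drive_tool --commands '[{"x": 0, "y": -1, "z": 5, "rx": 0, "ry": 0, "rz": 0, "claw": 0.1}, {"x": 0, "y": 0, "z": 5, "rx": 0, "ry": 0, "rz": 0, "claw": 0.1}, {"x": 0, "y": 0, "z": 4, "rx": 0, "ry": 0, "rz": 0, "claw": 0.1}]'

```text
time_s: 19.2
tcp_pos: [0.6337, -0.2669, 0.0839]
orientation: [0.75, 0.589, 0.185, 0.237]
force: [-3.8, -0.9, 3.1]
finger_gap: 0.0211
```

```bash
python3 clipm.py 17
```

```text
marker in clip (nominal) [-0.0011 -0.0003  0.0252] clip-frame force [-1.8853  0.5354 -1.9588]
t 19.3 tcp [ 0.6339 -0.2669  0.0843] F [-0.2815  0.6201 -2.6859] gap 0.02100680072226562
 shift now-axes [-0.1625  2.0249 -1.9451]  target-axes [-0.1593  2.0259 -1.9443]  turn [-0.0005  0.0013  0.0003]
```

View pics/s17c.png

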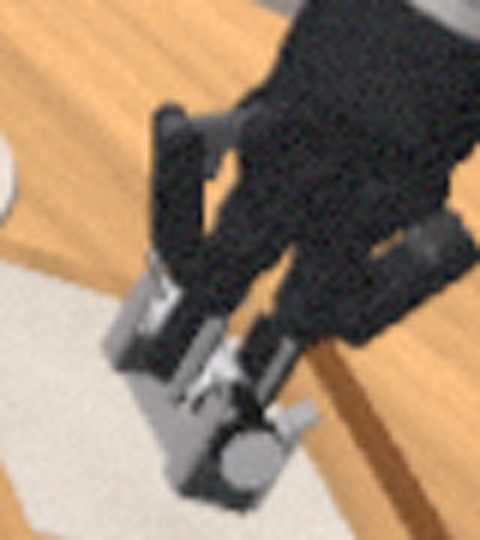

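View pics/t17c.png

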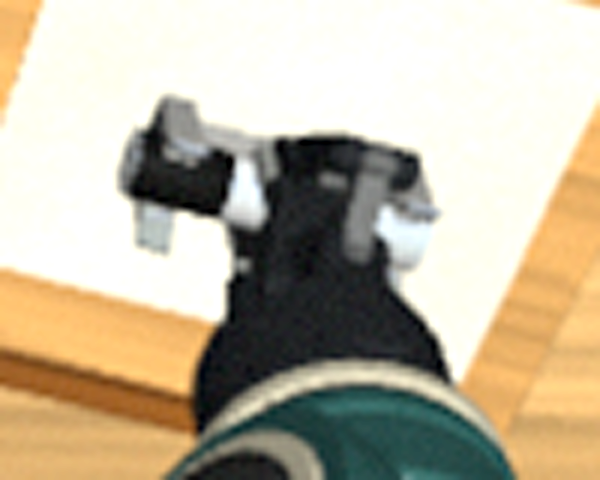

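```bash
python3 -c "
from capm import *
cap('17',(251,460),(132,164))"
```

```text
err 9.8962925887769e-05 centre clip [-0.0013 -0.0003  0.0254] tool [-0.0005  0.0007 -0.0343] axis in clip [-0.0003  1.     -0.0013]
```

drive_tool --commands '[{"x": 0, "y": 0, "z": 2, "rx": 0, "ry": 0, "rz": 0, "claw": 0.1}, {"x": 0, "y": 0, "z": 1.5, "rx": 0, "ry": 0, "rz": 0, "claw": 0.1}]'

```text
time_s: 19.5
tcp_pos: [0.6346, -0.2671, 0.0839]
orientation: [0.75, 0.59, 0.184, 0.236]
force: [-59.4, 17.9, 39.7]
finger_gap: 0.021
```

```bash
python3 -c "
from h import *
st=manip.sense(); A=Ro.from_quat(st['orientation']).as_matrix()
c=st['tcp_pos']+A@np.array([-.0005,.0009,-.0341]); print('marker in clip (nominal)',KR.T@(c-KO),'clip-frame force',KR.T@st['force'])
delta(clip([0,0,-.007]),TR)"
```

```text
marker in clip (nominal) [-0.0006 -0.0003  0.0244] clip-frame force [-28.0204   3.2927  68.0737]
t 19.5 tcp [ 0.6346 -0.2671  0.0839] F [-59.439   17.9345  39.6909] gap 0.021041435844345452
 shift now-axes [-0.1492  1.5913 -2.7502]  target-axes [-0.1447  1.6002 -2.7453]  turn [-0.0032  0.0006  0.0017]
```

The marker is bottomed on the seats, since pushing further raised the force to 68 N. Relaxing and then releasing.

drive_tool --commands '[{"x": 0, "y": 0, "z": -1, "rx": 0, "ry": 0, "rz": 0, "claw": 0.1}, {"x": 0, "y": 0, "z": 0, "rx": 0, "ry": 0, "rz": 0, "claw": 0.1}, {"x": 0, "y": 0, "z": 0, "rx": 0, "ry": 0, "rz": 0, "claw": 0.6}, {"x": 0, "y": 0, "z": 0, "rx": 0, "ry": 0, "rz": 0, "claw": 0.6}, {"x": 0, "y": 0, "z": 0, "rx": 0, "ry": 0, "rz": 0, "claw": 0.6}, {"x": 0, "y": 0, "z": 0, "rx": 0, "ry": 0, "rz": 0, "claw": 0.6}]'

```text
time_s: 20.1
tcp_pos: [0.6344, -0.2671, 0.0848]
orientation: [0.75, 0.59, 0.184, 0.236]
force: [-0.1, 0.3, -0.0]
finger_gap: 0.0512
```

drive_tool --commands '[{"x": 0, "y": 0, "z": -10, "rx": 0, "ry": 0, "rz": 0, "claw": 0.6}, {"x": 0, "y": 0, "z": -20, "rx": 0, "ry": 0, "rz": 0, "claw": 0.6}, {"x": 0, "y": 0, "z": -30, "rx": 0, "ry": 0, "rz": 0, "claw": 0.6}, {"x": 0, "y": 0, "z": -35, "rx": 0, "ry": 0, "rz": 0, "claw": 0.6}, {"x": 0, "y": 0, "z": -35, "rx": 0, "ry": 0, "rz": 0, "claw": 0.6}, {"x": 0, "y": 0, "z": 0, "rx": 0, "ry": 0, "rz": 0, "claw": 0.6}]'

```text
time_s: 20.7
tcp_pos: [0.5584, -0.2481, 0.1976]
orientation: [0.75, 0.59, 0.184, 0.236]
force: [-1.1, 0.5, -0.2]
finger_gap: 0.0512
```

```bash
python3 clipm.py 18; python3 -c "
from h import *
snap('wrist','w18')"
```

```text
marker in clip (nominal) [-0.0018  0.0002  0.159 ] clip-frame force [-0.1845  1.1004  0.5363]
t 20.8 tcp [ 0.5588 -0.248   0.1934] F [-0.184   1.1779  0.3334] gap 0.05116382221835813
 shift now-axes [ -0.7719   3.7825 131.8363]  target-axes [ -0.7352   2.8858 131.8592]  turn [-0.0068 -0.0002  0.0016]
```

View pics/s18c.png

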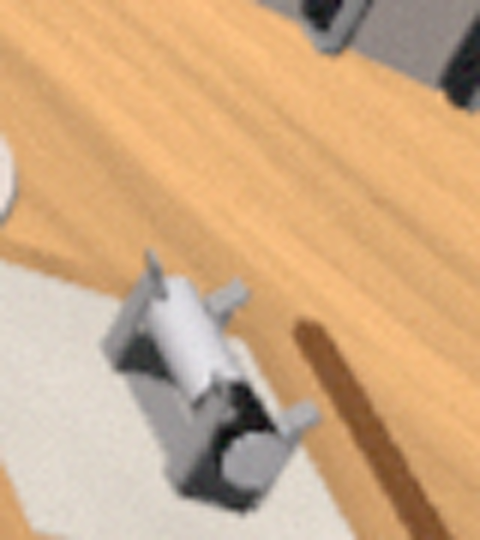

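View pics/t18c.png

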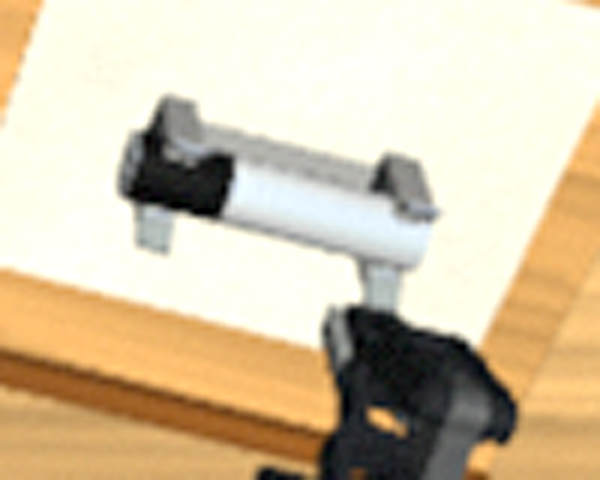

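View pics/w18.png

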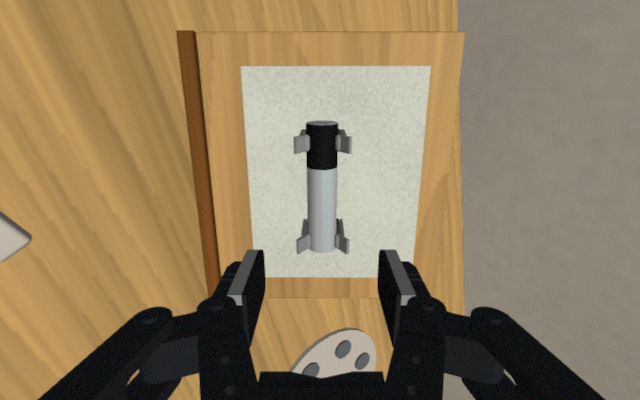

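Both arm pairs are closed over the marker. In the wrist view it runs from (322,122) to (322,252), with the arms at both ends. I'll check the centring numerically.

```bash
python3 - <<'E'
from h import *
from capm import *
cap('18',(251,460),(132,165))
W=load('w18')
def onclip(s,u,v,z):
    o,d=ray(s,u,v); n=KR[:,2]; t=((KO+z*n-o)@n)/(d@n); return KR.T@(o+d*t-KO)
im=W['pixels'][:,:,::-1]; cv2.imwrite('pics/w18c.png',np.clip(cv2.resize(im[110:265,270:375],None,fx=5,fy=5*.75,interpolation=cv2.INTER_CUBIC).astype(float)*1.5,0,255).astype(np.uint8))
print('paper corners', [onclip(W,*c,0) for c in((242,66),(431,66),(412,277),(253,277))])
print('arm flare tips y', [onclip(W,*c,.042) for c in((295,145),(350,144),(299,246),(347,246))])
T=load('t18')
for c in((424,252),(132,165)): print('top ends',onclip(T,380+c[0]/6,140+c[1]/6,.027))
delta(case([0,.1945,.15]),down(CY)); print(manip.sense()['joint_pos'])
E
```

```text
err 0.00035803630205592275 centre clip [-0.0015 -0.0005  0.0252] tool [-0.0015  0.0031  0.0984] axis in clip [-0.0014  1.      0.0009]
paper corners [array([-0.0655,  0.0926,  0.    ]), array([0.0816, 0.0928, 0.    ]), array([ 0.0823, -0.0938, -0.    ]), array([-0.0679, -0.0946, -0.    ])]
arm flare tips y [array([-0.0221,  0.0381,  0.042 ]), array([0.0171, 0.0389, 0.042 ]), array([-0.0206, -0.0413,  0.042 ]), array([ 0.017 , -0.0412,  0.042 ])]
top ends [-0.0054 -0.0536  0.027 ]
top ends [-0.0016  0.0508  0.027 ]
t 20.85 tcp [ 0.5588 -0.2478  0.1918] F [-0.5316 -0.8933 -0.6399] gap 0.051264725781469664
 shift now-axes [ 573.7568 -132.9954  -40.7346]  target-axes [ -41.2498 -587.4481   41.7999]  turn [ 0.4972 -0.4245  1.3677]
[-0.5474 -0.3969  2.0181  0.2131  0.9517 -0.3823]
```

View pics/w18c.png

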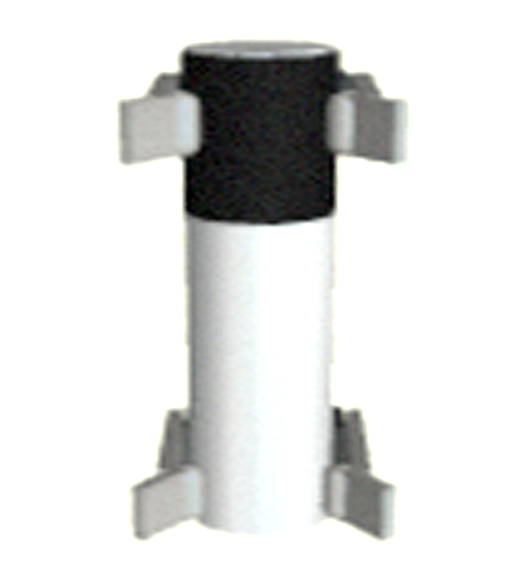

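Seated and centred: measured y offset is −0.5 mm and z is about 25 mm against a nominal 27 mm. Now back to the lid.

drive_tool --commands '[{"x": 0, "y": 0, "z": -30, "rx": 0.045, "ry": -0.039, "rz": 0.124, "claw": 0.5}, {"x": 0, "y": 0, "z": -10, "rx": 0.045, "ry": -0.039, "rz": 0.124, "claw": 0.5}, {"x": 0, "y": 0, "z": 0, "rx": 0.045, "ry": -0.039, "rz": 0.124, "claw": 0.5}, {"x": 0, "y": 0, "z": 0, "rx": 0.045, "ry": -0.039, "rz": 0.124, "claw": 0.5}, {"x": 0, "y": 0, "z": 0, "rx": 0.045, "ry": -0.039, "rz": 0.124, "claw": 0.5}, {"x": 0, "y": 0, "z": 0, "rx": 0.045, "ry": -0.039, "rz": 0.124, "claw": 0.5}, {"x": 0, "y": 0, "z": 0, "rx": 0.045, "ry": -0.039, "rz": 0.124, "claw": 0.5}, {"x": 0, "y": 0, "z": 0, "rx": 0.045, "ry": -0.039, "rz": 0.124, "claw": 0.5}, {"x": 0, "y": 0, "z": 0, "rx": 0.045, "ry": -0.039, "rz": 0.124, "claw": 0.5}, {"x": 0, "y": 0, "z": 0, "rx": 0.045, "ry": -0.039, "rz": 0.124, "claw": 0.5}, {"x": 0, "y": 0, "z": 0, "rx": 0.045, "ry": -0.039, "rz": 0.124, "claw": 0.5}, {"x": 0, "y": 0, "z": 0, "rx": 0, "ry": 0, "rz": 0, "claw": 0.5}]' --grip_force 40

```text
time_s: 22.05
tcp_pos: [0.5369, -0.2399, 0.207]
orientation: [0.998, -0.066, -0.022, -0.01]
force: [0.3, 0.4, -0.3]
finger_gap: 0.0428
```

```bash
python3 -c "
from h import *
delta(case([0,.1945,.12]),down(CY)); print(manip.sense()['joint_pos'])"
```

```text
t 22.05 tcp [ 0.5369 -0.2399  0.207 ] F [ 0.2671  0.4045 -0.3425] gap 0.042759213505256126
 shift now-axes [ -44.055  -578.0852   99.0408]  target-axes [ -18.864  -581.3788   87.0358]  turn [-0.0183  0.045  -0.0507]
[-0.4643 -0.0392  1.6048  0.0013  1.6245  1.2383]
```

drive_tool --commands '[{"x": -1, "y": -40, "z": 0, "rx": -0.018, "ry": 0.045, "rz": -0.051, "claw": 0.5}, {"x": -1, "y": -48, "z": 0, "rx": 0, "ry": 0, "rz": 0, "claw": 0.5}, {"x": -1, "y": -48, "z": 0, "rx": 0, "ry": 0, "rz": 0, "claw": 0.5}, {"x": -1, "y": -48, "z": 0, "rx": 0, "ry": 0, "rz": 0, "claw": 0.5}, {"x": -1, "y": -48, "z": 0, "rx": 0, "ry": 0, "rz": 0, "claw": 0.5}, {"x": -1, "y": -48, "z": 0, "rx": 0, "ry": 0, "rz": 0, "claw": 0.5}, {"x": -1, "y": -48, "z": 0, "rx": 0, "ry": 0, "rz": 0, "claw": 0.5}, {"x": -1, "y": -48, "z": 0, "rx": 0, "ry": 0, "rz": 0, "claw": 0.5}, {"x": -1, "y": -48, "z": 0, "rx": 0, "ry": 0, "rz": 0, "claw": 0.5}, {"x": -1, "y": -48, "z": 0, "rx": 0, "ry": 0, "rz": 0, "claw": 0.5}, {"x": -1, "y": -40, "z": 0, "rx": 0, "ry": 0, "rz": 0, "claw": 0.5}, {"x": 0, "y": 0, "z": 0, "rx": 0, "ry": 0, "rz": 0, "claw": 0.5}]'

```text
time_s: 23.25
tcp_pos: [0.5557, 0.2912, 0.1923]
orientation: [1.0, -0.014, 0.003, 0.004]
force: [0.1, -0.2, 0.1]
finger_gap: 0.0428
```

```bash
python3 -c "
from h import *
delta(case([0,.1945,.12]),down(CY)); print(manip.sense()['joint_pos'])"
```

```text
t 23.25 tcp [0.5557 0.2912 0.1923] F [ 0.1174 -0.2266  0.0687] gap 0.0428124308313783
 shift now-axes [  7.718  -50.6094  71.9612]  target-axes [  5.5425 -50.4251  72.2902]  turn [ 0.0074 -0.0068  0.0528]
[ 0.447   0.0164  1.5729 -0.0098  1.5499  2.0464]
```

drive_tool --commands '[{"x": 3, "y": -20, "z": 10, "rx": 0.007, "ry": -0.007, "rz": 0.053, "claw": 0.5}, {"x": 2, "y": -20, "z": 25, "rx": 0, "ry": 0, "rz": 0, "claw": 0.5}, {"x": 0, "y": -5, "z": 20, "rx": 0, "ry": 0, "rz": 0, "claw": 0.5}, {"x": 0, "y": 0, "z": 0, "rx": 0, "ry": 0, "rz": 0, "claw": 0.5}]'

```text
time_s: 23.65
tcp_pos: [0.5624, 0.3382, 0.1327]
orientation: [0.999, -0.033, 0.002, 0.001]
force: [-0.1, -0.6, 0.4]
finger_gap: 0.0427
```

```bash
python3 -c "
from h import *
delta(case([0,.1945,.043]),down(CY)); snap('wrist','w19')"
```

```text
t 23.65 tcp [0.5624 0.3382 0.1327] F [-0.0775 -0.6354  0.4345] gap 0.04270987902458607
 shift now-axes [ 2.4298 -3.2073 89.6971]  target-axes [ 2.6688 -3.0924 89.6943]  turn [ 0.0017 -0.0032  0.0156]
```

View pics/w19.png

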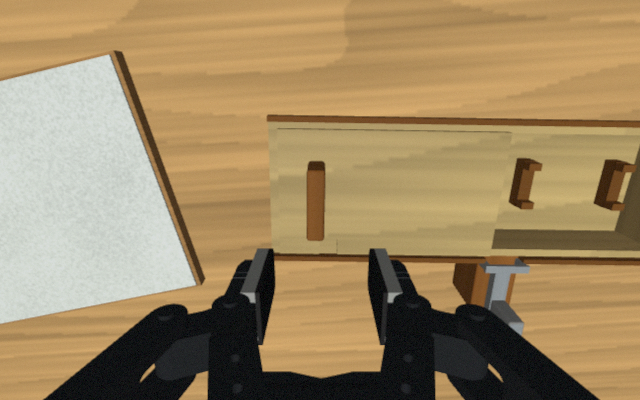

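The ridge at (316,200) lines up with the jaws. Descending.

drive_tool --commands '[{"x": 2, "y": -3, "z": 15, "rx": 0.002, "ry": -0.003, "rz": 0.015, "claw": 0.5}, {"x": 0, "y": 0, "z": 25, "rx": 0, "ry": 0, "rz": 0, "claw": 0.5}, {"x": 0, "y": 0, "z": 20, "rx": 0, "ry": 0, "rz": 0, "claw": 0.5}, {"x": 0, "y": 0, "z": 8, "rx": 0, "ry": 0, "rz": 0, "claw": 0.5}, {"x": 0, "y": 0, "z": 0, "rx": 0, "ry": 0, "rz": 0, "claw": 0.5}]'

```text
time_s: 24.2
tcp_pos: [0.5675, 0.3396, 0.0667]
orientation: [0.999, -0.041, 0.004, -0.002]
force: [-0.5, -0.6, 0.3]
finger_gap: 0.0427
```

```bash
python3 -c "
from h import *
delta(case([0,.1945,.043]),down(CY))"
```

```text
t 24.2 tcp [0.5675 0.3396 0.0667] F [-0.5016 -0.5651  0.2925] gap 0.04270981762407975
 shift now-axes [-2.4803 -1.2187 23.6855]  target-axes [-2.3064 -1.3198 23.6976]  turn [-0.0043 -0.0073 -0.0001]
```

drive_tool --commands '[{"x": -2, "y": -1, "z": 10, "rx": -0.004, "ry": -0.007, "rz": 0, "claw": 0.5}, {"x": 0, "y": 0, "z": 8, "rx": 0, "ry": 0, "rz": 0, "claw": 0.5}, {"x": 0, "y": 0, "z": 0, "rx": 0, "ry": 0, "rz": 0, "claw": 0.5}]'

```text
time_s: 24.5
tcp_pos: [0.5665, 0.3409, 0.0496]
orientation: [0.999, -0.041, 0.001, -0.001]
force: [-0.5, -0.1, -0.4]
finger_gap: 0.0426
```

```bash
python3 -c "
from h import *
delta(case([0,.1945,.043]),down(CY))"
```

```text
t 24.5 tcp [0.5665 0.3409 0.0496] F [-0.4962 -0.1135 -0.4212] gap 0.0426470498649317
 shift now-axes [-1.2783 -0.0499  6.5732]  target-axes [-1.2638 -0.0602  6.5759]  turn [-0.0015 -0.0022 -0.0005]
```

drive_tool --commands '[{"x": -1, "y": 0, "z": 5, "rx": 0, "ry": 0, "rz": 0, "claw": 0.5}, {"x": 0, "y": 0, "z": 0, "rx": 0, "ry": 0, "rz": 0, "claw": 0.05}, {"x": 0, "y": 0, "z": 0, "rx": 0, "ry": 0, "rz": 0, "claw": 0.05}, {"x": 0, "y": 0, "z": 0, "rx": 0, "ry": 0, "rz": 0, "claw": 0.05}, {"x": 0, "y": 0, "z": 0, "rx": 0, "ry": 0, "rz": 0, "claw": 0.05}]'

```text
time_s: 25.0
tcp_pos: [0.5658, 0.3413, 0.0452]
orientation: [0.999, -0.041, 0.002, -0.001]
force: [0.3, 0.4, -3.9]
finger_gap: 0.011
```

drive_tool --commands '[{"x": 0, "y": 8, "z": 0, "rx": 0, "ry": 0, "rz": 0, "claw": 0.05}, {"x": 0, "y": 15, "z": 0, "rx": 0, "ry": 0, "rz": 0, "claw": 0.05}, {"x": 0, "y": 20, "z": 0, "rx": 0, "ry": 0, "rz": 0, "claw": 0.05}, {"x": 0, "y": 20, "z": 0, "rx": 0, "ry": 0, "rz": 0, "claw": 0.05}, {"x": 0, "y": 20, "z": 0, "rx": 0, "ry": 0, "rz": 0, "claw": 0.05}, {"x": 0, "y": 15, "z": 0, "rx": 0, "ry": 0, "rz": 0, "claw": 0.05}, {"x": 0, "y": 8, "z": 0, "rx": 0, "ry": 0, "rz": 0, "claw": 0.05}]'

```text
time_s: 25.7
tcp_pos: [0.5565, 0.2269, 0.0452]
orientation: [0.999, -0.041, 0.003, -0.002]
force: [3.1, 2.8, -3.8]
finger_gap: 0.011
```

```bash
python3 -c "
from h import *
delta(case([0,.0545,.043]),down(CY)); print(CR.T@manip.sense()['force'])"
```

```text
t 25.7 tcp [0.5565 0.2269 0.0452] F [ 3.1009  2.7512 -3.8391] gap 0.010990897997607676
 shift now-axes [-0.4779 25.5056  2.1488]  target-axes [-0.4808 25.497   2.2468]  turn [-0.0037 -0.005  -0.0005]
[ 2.8677  2.9936 -3.8391]
```

drive_tool --commands '[{"x": 0, "y": 8, "z": 0, "rx": 0, "ry": 0, "rz": 0, "claw": 0.05}, {"x": 0, "y": 6, "z": 0, "rx": 0, "ry": 0, "rz": 0, "claw": 0.05}, {"x": 0, "y": 5, "z": 0, "rx": 0, "ry": 0, "rz": 0, "claw": 0.05}, {"x": 0, "y": 3, "z": 0, "rx": 0, "ry": 0, "rz": 0, "claw": 0.05}, {"x": 0, "y": 3, "z": 0, "rx": 0, "ry": 0, "rz": 0, "claw": 0.05}]'

```text
time_s: 26.2
tcp_pos: [0.5544, 0.2018, 0.0455]
orientation: [0.999, -0.041, 0.003, -0.004]
force: [6.4, 39.6, -7.7]
finger_gap: 0.0107
```

```bash
python3 -c "
from h import *
delta(case([0,.0545,.043]),down(CY)); print(CR.T@manip.sense()['force'])"
```

```text
t 26.2 tcp [0.5544 0.2018 0.0455] F [ 6.4361 39.5599 -7.6515] gap 0.01068029929166918
 shift now-axes [-0.4861  0.3024  2.4932]  target-axes [-0.4727  0.2792  2.4984]  turn [-0.0091 -0.0055 -0.001 ]
[ 3.2078 39.9515 -7.6515]
```

The lid is hard against its closed stop after 140 mm of travel. Releasing and retreating upward.

drive_tool --commands '[{"x": 0, "y": 0, "z": 0, "rx": 0, "ry": 0, "rz": 0, "claw": 0.05}, {"x": 0, "y": 0, "z": 0, "rx": 0, "ry": 0, "rz": 0, "claw": 0.5}, {"x": 0, "y": 0, "z": 0, "rx": 0, "ry": 0, "rz": 0, "claw": 0.5}, {"x": 0, "y": 0, "z": 0, "rx": 0, "ry": 0, "rz": 0, "claw": 0.5}, {"x": 0, "y": 0, "z": -15, "rx": 0, "ry": 0, "rz": 0, "claw": 0.5}, {"x": 0, "y": 0, "z": -30, "rx": 0, "ry": 0, "rz": 0, "claw": 0.5}, {"x": 0, "y": 0, "z": -40, "rx": 0, "ry": 0, "rz": 0, "claw": 0.5}, {"x": -10, "y": 0, "z": -40, "rx": 0, "ry": 0, "rz": 0, "claw": 0.5}, {"x": -30, "y": 0, "z": -20, "rx": 0, "ry": 0, "rz": 0, "claw": 0.5}, {"x": -30, "y": 0, "z": 0, "rx": 0, "ry": 0, "rz": 0, "claw": 0.5}, {"x": -20, "y": 0, "z": 0, "rx": 0, "ry": 0, "rz": 0, "claw": 0.5}, {"x": 0, "y": 0, "z": 0, "rx": 0, "ry": 0, "rz": 0, "claw": 0.5}]'

```text
time_s: 27.4
tcp_pos: [0.4604, 0.2079, 0.2054]
orientation: [0.999, -0.041, 0.005, -0.005]
force: [-0.1, 0.5, 0.1]
finger_gap: 0.0425
```

```bash
python3 -c "
from h import *
snap('wrist','w20');snap('top','t20');snap('scene','s20'); st=manip.sense();print(st['time_s'],st['tcp_pos'],st['force'])
a=load('scene0')['pixels'].astype(int);b=load('s20')['pixels'].astype(int)
d=(abs(a-b).sum(2)>60).astype(np.uint8)*255; cv2.imwrite('pics/d20.png',d)"
```

```text
27.55 [0.4622 0.2077 0.204 ] [-0.716   0.1356  0.0155]
```

View pics/w20.png

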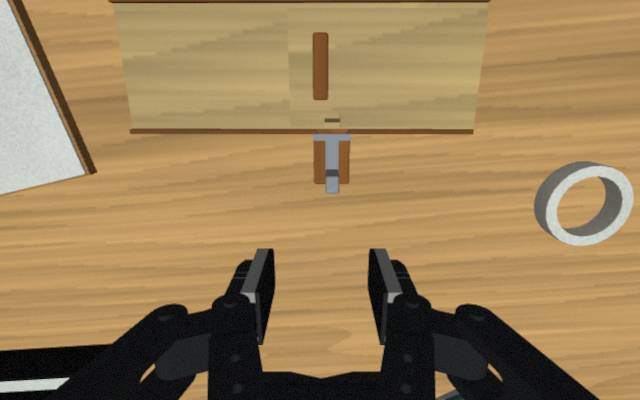

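View pics/s20.png

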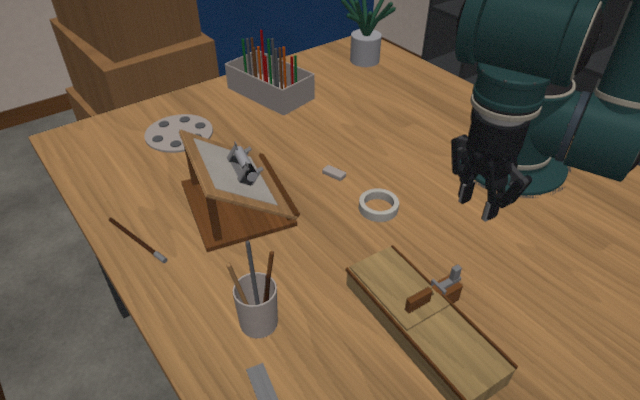

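View pics/d20.png

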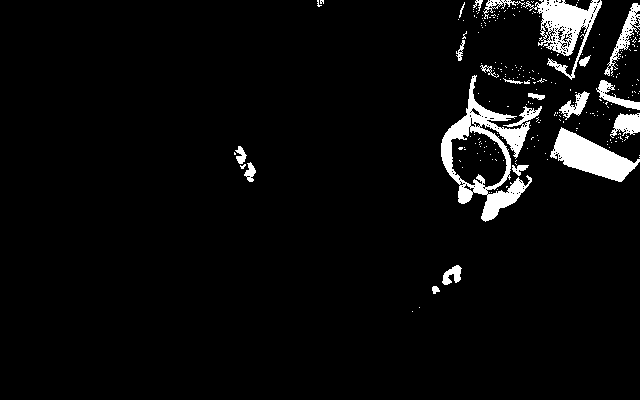

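The final views show only the marker in the clip, the bolt and the arm changed. The lid ridge is back at its starting pixels, and the pot, tape and eraser are unchanged. One last numeric check, then I hand in.

```bash
python3 - <<'E'
from h import *
W=load('w20'); print('tab',CR.T@(onz(W,332,183.5,.083)-CO)); 
r=np.array([onz(W,*c,.082) for c in((314,33),(326,33),(328,100),(314,100))]).mean(0); print('ridge',CR.T@(r-CO))
a=load('top0')['pixels'].astype(int);b=load('t20')['pixels'].astype(int); d=abs(a-b).sum(2)>60
for n,(x,y,w,h) in dict(tape=(300,245,55,58),eraser=(378,260,38,30),pot=(250,60,55,65)).items(): print(n,d[y:y+h,x:x+w].sum())
st=manip.sense(); print(st['time_s'],st['force'],st['joint_vel'])
print(ticket.job_done())
E
```

```text
tab [-0.0945  0.0452  0.083 ]
ridge [-0.0012  0.055   0.082 ]
tape 0
eraser 0
pot 0
27.55 [-0.716   0.1356  0.0155] [-0.0053  0.0231  0.0012 -0.0015 -0.005   0.0003]
the job is handed in; nothing more can be done
None
```

I did the whole job in the order asked and handed it in at 27.6 s. The bolt went back, the lid opened, the marker went into the clip, and the lid was shut again with the bolt left back.

- **Bolt:** I pulled it to its stop, where the resistance rose to about 20 N. The arm travelled about 19.5 mm, but the camera checks disagree a little, showing 18 mm and later 16 mm. The starting position isn't known exactly, so "fully back" rests mainly on the force at the stop.
- **Lid:** My first grasp closed on nothing. The fingertips turned out to sit about 19 mm behind the reported tool point, so I gripped 20 mm lower. The lid then moved 140 mm to each stop, and afterwards the ridge measured at its closed position, y = 55 mm.
- **Marker:** Both pairs of arms are over it and it sits hard on the seats. Pressing to confirm this raised the wrist force to about 74 N. Its centre measured 0.5 mm off along the clip, 1.5 mm off across it, and 25 mm out from the board against 27 mm nominal. That is within the camera's 2 mm calibration.
- **Pot, tape and eraser:** No pixels changed around any of them in the top view. The arm finished clear of everything, with no contact force.

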